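Nest the green tumbler at the till and hold the carousel to the scanner

TASK

At the till, nest the loose green tumbler upright in the green tumbler that is fixed on the carousel, fully seated, and let go of it. Then turn the carousel until that green stack and its red tag squarely face the scanner, and finish while holding the carousel still there with the gripper: do not let go at the end. Leave the loose blue tumbler, the spray can and the card terminal where they are.

Things in the scene. Friction and masses are not known exactly. Their poses are not given: they have to be found in the camera images.
- green_cup_center (a point): Loose green plastic stacking tumbler, upright and open on top, 68 mm high, about 80 g. This point is on its axis half-way up (34 mm above its underside); z is up. Grip its upper band: from 30 mm up to the rim it is 61 to 63 mm in outer diameter; wall 3 mm.
- green_fixed (a point): Centre, half-way up, of the green tumbler fixed on the turntable: same shape as the loose one, mouth 57 mm across, rim 34 mm above this point. It stands 72 mm from the turntable's axis; its x axis points radially outwards. Orange, blue and white tumblers of the same shape are fixed at the other three quarter-turn places.
- carousel: White turntable, 240 mm diameter, 12 mm thick, turning either way about its vertical axis without useful stops; it stays where it is left and needs under 1 N at a peg to turn. Origin on the axis at the disc's underside, 16 mm above the table; x points to the green tumbler and red tag. Four upright steel pegs stand on it, to turn and hold it by.
- peg0 (a point): Top centre of a round steel peg, 14 mm diameter and 70 mm tall, fixed upright on the turntable 100 mm from the axis, 45 degrees counter-clockwise (from above) from the green tumbler; about 40 mm free space around it. Its top is 98 mm above the table, level with about the rims of the fixed tumblers (96 mm).
- peg1 (a point): Top centre of a like peg, 135 degrees counter-clockwise from the green tumbler.
- peg2 (a point): Top centre of a like peg, 225 degrees counter-clockwise from the green tumbler.
- peg3 (a point): Top centre of a like peg, 315 degrees counter-clockwise from the green tumbler.
- red_tag (a point): The red tag, 13 by 34 mm, flat on the turntable's top at its edge, just outside the fixed green tumbler; this point is 105 mm from the axis.
- scan_spot (a point): Point fixed in front of the scanner, 105 mm from the turntable's axis on the line to the middle of the scanner's red window, at the height of the turntable's top. The carousel faces the scanner when the red tag lies at this point.
- stand: Fixed black foot under the turntable with the scanner on it; origin on the turntable's axis at table height; its x axis points from the axis to the scanner. The scanner is a black head 75 mm wide with a red window 160 mm from the axis; it is 124 mm high and reaches from 160 to 220 mm from the axis.
- blue_cup_center (a point): Loose blue tumbler of the same shape, standing on the table; centre half-way up. To be left alone.
- spray_can: Upright red can, 56 mm diameter, 150 mm high, loose; origin at the centre of its underside. To be left alone.
- terminal: Grey card terminal lying on the table, 150 by 80 mm, 33 mm high, loose; origin at the centre of its underside. To be left alone.
- green_cup: The same loose green tumbler, origin at the centre of its underside. Below a shoulder at 30 mm its foot is narrower: 49 mm across under the shoulder, 40 mm at the bottom. Nested, the shoulder sits on the rim of the lower tumbler, so its centre is then 38 mm above the lower one's centre; about 4 mm of side play.
- blue_cup: The loose blue tumbler again; origin at the centre of its underside.
There are look-alikes about, which are no part of the job. What is meant by the green_cup is not pink, and is the larger of those in its own colour.

How it is judged (in metres and radians):
On the way, in this order (a step that is already met when the one before it is completed fails the run):
1. the loose green tumbler is nested in the fixed green one, fully seated, and let go (horizontal distance between green_cup_center and green_fixed below 0.006 m and z of green_cup_center in the frame of green_fixed between 0.034 and 0.041 m and angle between green_cup's own z axis and vertical below 0.1 rad and contact force between the fingers and green_cup below 0.2 N), for 0.2 s.
2. the red tag faces the scanner, the gripper holding the carousel (horizontal distance between red_tag and scan_spot below 0.012 m and contact force between the fingers and carousel above 1.5 N), for 0.2 s.
At the end, for the whole second after the job is handed in: Loose green tumbler nested upright in the fixed one (axes within 6 mm, centre 34 to 41 mm above the lower centre, tilt under 0.1 rad), untouched by the robot; red tag within 12 mm of the scan spot; carousel still (under 0.05 rad/s), the fingers holding it with over 1.5 N (all of step 1 and all of step 2 and contact force between the arm and green_cup below 0.2 N and angular speed of carousel below 0.05 rad/s); the arm keeps its last pose, push and grip.
It fails at once if the loose blue tumbler is moved by more than 20 mm (distance of blue_cup_center from where it was at the start of the episode above 0.02 m).
It fails at once if the spray can is moved by more than 20 mm (distance of spray_can from where it was at the start of the episode above 0.02 m).
It fails at once if the card terminal is moved by more than 20 mm (distance of terminal from where it was at the start of the episode above 0.02 m).
It also fails if it takes over 61 s, if anything falls off the work surface, if the arm or the gripper's body presses on something with over 40 N, if the wrist force passes 120 N, or if a joint passes its speed limit or range.

ROBOT

A 6-joint arm with a two-finger parallel gripper is mounted at the origin on the work surface. World frame = base frame: x ahead of the robot, y to its left, z up, the work surface at z = 0. Lengths are in mm, angles in degrees, forces in N, time in s.
With the tool pointing down it reaches from about 350 to 850 mm from the base axis. Payload 8.1 kg.
Tool frame: the origin (TCP) lies midway between the tips of the shut fingers; the grasp point (between the pads) lies 19 mm behind it (r.grip_depth is the distance from the TCP to the grasp point, in mm); z points along the fingers, y is the direction in which the jaws open and shut (so a half turn about z gives the same grasp; the last joint's range is limited). The gripper opens to 85 mm and grips with 20 to 120 N. Pads are 22 mm wide; open, the fingers measure 114 mm over their backs; the gripper's body (76 mm by 85 mm) begins 54 mm behind the grasp point. The pads swing forward as they close: fully open they stand 13 mm farther back than shut.
Start: joints at [-79.206, 7.471, 85.268, -0, 87.261, -4.893], TCP at [162.255, -577.649, 198.692] pointing down, gripper open.
Joint ranges: [-169.43, 169.43], [-51.17, 129.36], [1.28, 143.12], [-76.62, 256.62], [0, 156.53], [-152.29, 152.29]. Speed limits (degrees/s): [136.94, 136.94, 159.86, 180, 180, 180].

INTERFACE

Orientations are given as [roll, pitch, yaw] about the fixed x, y, z axes, in that order (R = Rz(yaw) Ry(pitch) Rx(roll)).
In Python, from bench import r, imaging gives the robot as it stands.
- The arm moves only by the shell command python3 -m creep 'ROWS' [FORCE]. ROWS is text: rows parted by semicolons, each of 7 numbers parted by spaces: the shift along the tool's x, y, z in cm, then the turn, a rotation vector about the tool's x, y, z in degrees, then the finger opening in cm, from 0 to 8.54. In form: dx dy dz ax ay az gripper; .... A call has 1 to 20 rows; each row is the pose to reach, as a shift and turn from the pose measured when the call began, along the tool's axes at that moment; what a row does not reach only later rows make up. A row lasts 1/10 s, in which the tool goes at most 50 mm and 8.59 degrees, less where a joint would pass 70% of its speed; a pose out of reach is approached as far as the arm can. A call with a gripper value outside its range is refused whole. The fingers move at their own pace and stop on an object; FORCE is the grip in N (left out, the last holds). Time passes only in rows, so rows that repeat a pose let the fingers close. It gives the time, the measured TCP pose, the force and the opening at its end, in the units of the state.
- r.sense(): the state, without advancing time (a new reading comes with each control period).
- imaging.snapshot(name): name is "side" or "top"; returns the picture (400x640x3 uint8, red, green, blue); there is no depth.
- imaging.camera_info(name): a dict with "camera_matrix" (3x3 intrinsics, pixels), "R" (3x3) and "t" (3): a world point X has camera coordinates R X + t. Camera axes: x right, y down, z forward; pixel columns grow to the right and rows downward; lengths in mm; the calibration is good to about 2 mm. A picture is of the moment at which its call begins. camera_info takes no time and is no camera call.
- r.hand_in(): hands the job in, once; it reports no verdict.
The state is a dict: "time": time; "joint_pos": joint angles; "qd": joint speeds; "joint_efforts": joint torques, N m; "tool_pos": TCP position; "tcp_rot": TCP orientation; "ft_force": force on the tool from outside, world axes, zero at the start; "wrist_torque": the same for the moment, N m; "finger_gap": finger opening in mm.
Only numpy, scipy, OpenCV 4.12 (cv2) and the standard library are available. Lean on these libraries where they do the work, as an engineer would, in place of code of your own. Each camera call takes 0.05 s, during which the arm holds its last target.

## Working session

There is one attempt and no reset: what is moved stays moved. The work goes in short steps, Python scripts to look and compute and a shell command to move; the robot and the scene stay as the last step left them, time stands still between calls to the robot, and variables do not carry over. Pictures are saved under pics/ and viewed, and the job is handed in when it is done.

```bash
ls; mkdir -p pics; python3 - <<'E'
from bench import r, imaging
import cv2
for n in ("top","side"):
    im=imaging.snapshot(n); cv2.imwrite(f"pics/{n}0.png",im[:,:,::-1])
    ci=imaging.camera_info(n); print(n,ci)
print(r.sense(), r.grip_depth)
E
```

```text
pics
top {'camera_matrix': array([[464.65075071,   0.        , 318.85464272],
       [  0.        , 464.65075071, 196.05011682],
       [  0.        ,   0.        ,   1.        ]]), 'R': array([[ 0.02597326, -0.9996582 , -0.00297789],
       [-0.9747891 , -0.02466651, -0.22176062],
       [ 0.22161137,  0.00866266, -0.97509659]]), 't': array([  88.73338499,  568.26808548, 1012.31707034])}
side {'camera_matrix': array([[426.6787057 ,   0.        , 323.34060131],
       [  0.        , 426.6787057 , 202.28141362],
       [  0.        ,   0.        ,   1.        ]]), 'R': array([[-0.82176976, -0.56977786,  0.00690341],
       [-0.33905601,  0.47919931, -0.80957337],
       [ 0.45796887, -0.66762355, -0.58697811]]), 't': array([515.07041635, 209.48243015, 882.22509766])}
{'time': 0.1, 'joint_pos': array([-7.92040570e+01,  7.50977402e+00,  8.53227799e+01, -7.93875899e-04,
        8.72613520e+01, -4.89437332e+00]), 'qd': array([-0.02829543, -0.11518707, -0.03129524,  0.07336993,  0.11114692,
        0.05284559]), 'joint_efforts': array([ 1.71649546e-03, -5.70950460e+01, -5.01941407e+01, -2.02360643e-04,
        8.15352949e-03,  7.79418838e-05]), 'tool_pos': array([ 162.16371928, -577.10741316,  197.76235992]), 'tcp_rot': array([-1.79906369e+02, -7.22194787e-03,  1.56903490e+01]), 'ft_force': array([ 0.87551369, -0.67401639, -0.87923284]), 'wrist_torque': array([ 0.01679863,  0.01417375, -0.04347364]), 'finger_gap': 85.32783514796722} 18.700000000000003
```

View pics/top0.png

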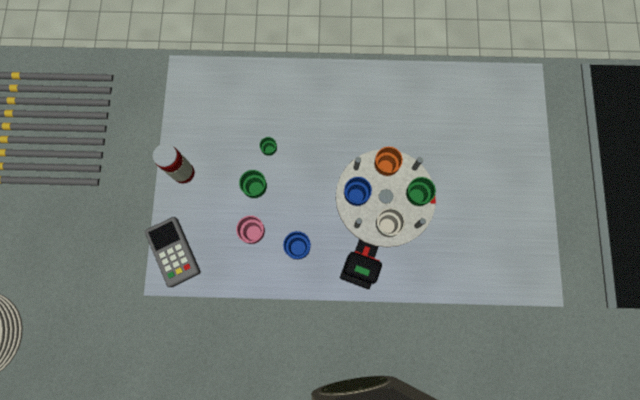

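View pics/side0.png

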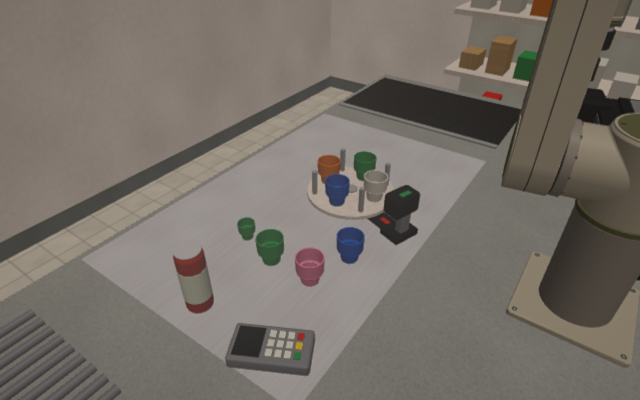

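The top view shows the loose green tumbler at about (253,184) with the small look-alike at (268,146). The carousel is at (386,197), with fixed green at (420,191), the tag at (434,201) and the scanner at (362,265). Now I'll measure these properly.

```bash
cat > h.py <<'E'
import numpy as np, cv2
from bench import r, imaging
def ray(n,u,v):
    c=imaging.camera_info(n);K=c["camera_matrix"];R=c["R"];t=c["t"]
    d=R.T@np.linalg.solve(K,[u,v,1.]); return -R.T@t,d
def plane(n,u,v,z):
    o,d=ray(n,u,v); return o+d*(z-o[2])/d[2]
def proj(n,X):
    c=imaging.camera_info(n);p=c["camera_matrix"]@(c["R"]@np.array(X,float)+c["t"]);return p[:2]/p[2]
def tri(u1,u2):
    o1,d1=ray("top",*u1);o2,d2=ray("side",*u2)
    A=np.c_[d1,-d2];s=np.linalg.lstsq(A,o2-o1,rcond=None)[0]
    a=o1+d1*s[0];b=o2+d2*s[1];return (a+b)/2,np.linalg.norm(a-b)
def rect(im,z,x0,x1,y0,y1,s=2,n="top"):
    # rectified plan view at height z: row=(x1-x)*s, col=(y1-y)*s
    w=int((y1-y0)*s);h=int((x1-x0)*s)
    src=np.float32([proj(n,[x,y,z]) for x,y in((x1,y1),(x1,y0),(x0,y0),(x0,y1))])
    dst=np.float32([[0,0],[w,0],[w,h],[0,h]])
    return cv2.warpPerspective(im,cv2.getPerspectiveTransform(src,dst),(w,h),flags=cv2.INTER_CUBIC)
E
python3 - <<'E'
from h import *
for n in("top","side"):
    im=cv2.imread(f"pics/{n}0.png");hsv=cv2.cvtColor(im,cv2.COLOR_BGR2HSV)
    for nm,lo,hi in(("green",(50,100,25),(85,255,255)),("blue",(100,120,30),(125,255,255)),("orange",(5,150,60),(18,255,255)),("red",(0,170,90),(4,255,255))):
        m=cv2.inRange(hsv,lo,hi)
        for c in cv2.findContours(m,0,2)[0]:
            if cv2.contourArea(c)>8: print(n,nm,cv2.boundingRect(c),cv2.contourArea(c))
im=cv2.imread("pics/top0.png")
a=cv2.resize(im[130:300,330:450],None,fx=3.5,fy=3.5,interpolation=2);cv2.imwrite("pics/c1.png",a)
a=cv2.resize(im[130:270,220:320],None,fx=4,fy=4,interpolation=2);cv2.imwrite("pics/c2.png",a)
im=cv2.imread("pics/side0.png")
a=cv2.resize(im[140:280,220:430],None,fx=3.8,fy=3.8,interpolation=2);cv2.imwrite("pics/c3.png",a)
E
```

```text
top green (168, 272, 6, 6) 18.0
top green (354, 265, 16, 11) 89.0
top green (407, 177, 28, 28) 560.5
top green (240, 170, 26, 28) 525.5
top green (260, 137, 17, 18) 201.5
top blue (283, 231, 27, 28) 536.0
top blue (345, 177, 26, 28) 543.0
top orange (375, 147, 27, 28) 551.5
top red (184, 264, 6, 6) 15.0
top red (362, 246, 8, 11) 42.5
side green (294, 352, 7, 7) 32.5
side green (256, 238, 27, 10) 90.0
side green (240, 225, 12, 4) 18.0
side green (400, 191, 12, 6) 29.5
side green (355, 153, 21, 17) 87.0
side green (514, 51, 23, 29) 414.5
side blue (337, 228, 27, 35) 591.5
side blue (326, 175, 23, 24) 183.5
side orange (318, 155, 22, 23) 323.0
side orange (531, 0, 22, 17) 259.0
side red (298, 333, 6, 7) 22.0
side red (381, 218, 9, 6) 19.0
side red (483, 92, 19, 7) 62.5
```

View pics/c1.png

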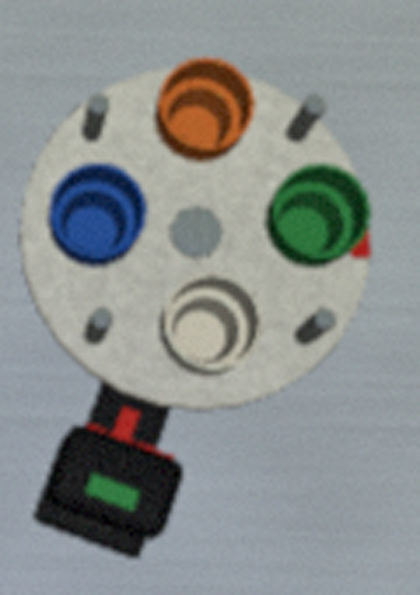

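View pics/c2.png

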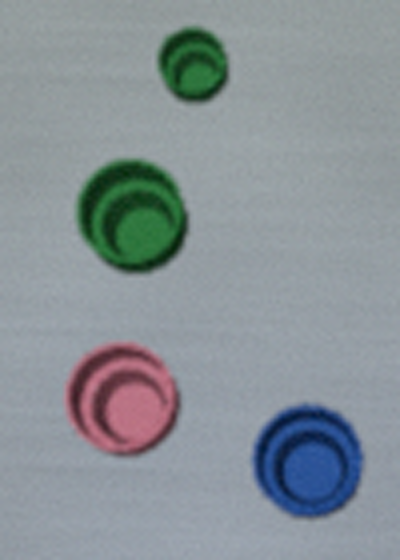

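View pics/c3.png

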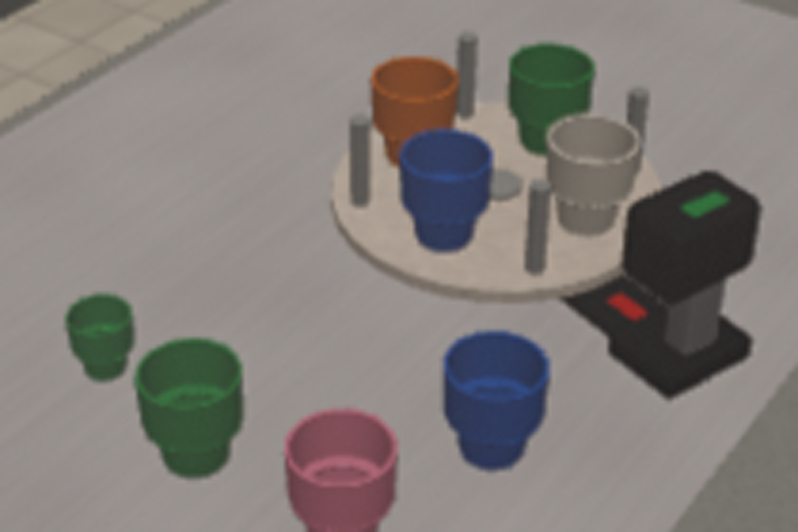

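```bash
python3 - <<'E'
from h import *
im=cv2.imread("pics/top0.png")
print("cam",-imaging.camera_info("top")["R"].T@imaging.camera_info("top")["t"])
for nm,(u,v),z in(("loose",(253,184),68),("blueloose",(297,245),68),("small",(268,146),45),("pink",(250,230),68),("gfix",(420,191),96),("ofix",(388,160),96),("bfix",(357,191),96),("wfix",(390,222),96)):
    p=plane("top",u,v,z);x0,y0=np.floor(p[0])-60,np.floor(p[1])-60
    s=4;q=rect(im,z,x0,x0+120,y0,y0+120,s)
    hsv=cv2.cvtColor(q,cv2.COLOR_BGR2HSV);sat=hsv[:,:,1]
    cv2.imwrite(f"pics/r_{nm}.png",q)
    if nm=="wfix": continue
    m=(sat>95).astype(np.uint8)*255
    c=max([c for c in cv2.findContours(m,0,1)[0]],key=cv2.contourArea)
    bx=np.array(cv2.boundingRect(c))/s
    (cx,cy),rad=cv2.minEnclosingCircle(c)
    print(nm,"circle",x0+120-cy/s,y0+120-cx/s,"d",2*rad/s,"ell",[np.round(np.array(e)/s,1) for e in cv2.fitEllipse(c)[:2]],"bb x",x0+120-bx[1]-bx[3],x0+120-bx[1],"y",y0+120-bx[0]-bx[2],y0+120-bx[0])
E
cd pics; python3 -c "
import cv2,numpy as np
a=[cv2.resize(cv2.imread(f'r_{n}.png'),(390,290)) if 0 else cv2.resize(cv2.imread(f'r_{n}.png'),(290,290)) for n in('loose','gfix','wfix','ofix')]
cv2.imwrite('m.png',np.vstack([np.hstack(a[:2]),np.hstack(a[2:])]))"
```

```text
cam [ 327.29586848   93.95088136 1113.39064477]
loose circle 591.0 258.0 d 67.53707885742188 ell [array([58.1, 57.5]), array([59.5, 67.3])] bb x 558.25 624.0 y 226.5 289.25
blueloose circle 451.3603210449219 150.1886215209961 d 63.73689270019531 ell [array([58.4, 58.7]), array([61.1, 62.9])] bb x 419.75 483.0 y 119.75 181.75
small circle 691.9058837890625 229.71128845214844 d 45.810447692871094 ell [array([59.1, 58.9]), array([38.8, 45. ])] bb x 669.75 714.5 y 210.0 250.0
pink circle 483.5367012023926 257.05886459350586 d 62.81403350830078 ell [array([59.8, 57.3]), array([57.8, 62.1])] bb x 453.75 514.25 y 227.0 288.0
gfix circle 573.081485748291 -129.2408447265625 d 71.81951141357422 ell [array([61.9, 59.8]), array([65.1, 66.1])] bb x 543.75 608.75 y -158.0 -93.75
ofix circle 645.8766899108887 -52.37559127807617 d 70.67974090576172 ell [array([59.7, 59.9]), array([61.3, 70.5])] bb x 610.5 680.25 y -85.25 -21.75
bfix circle 573.296875 16.51953125 d 66.20306396484375 ell [array([60.2, 58.4]), array([60. , 65.7])] bb x 540.25 606.0 y -14.5 46.75
```

View pics/m.png

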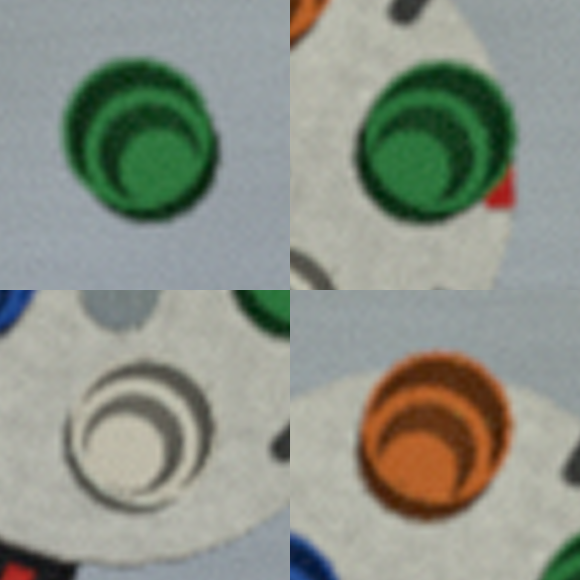

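```bash
python3 - <<'E'
from h import *
im=cv2.imread("pics/top0.png")
q=rect(im,124,340,520,-90,60,4);cv2.imwrite("pics/scan124.png",q[:,:])
q2=rect(im,28,420,720,-210,100,2.5)
for nm,p in(("x",0),):
  pass
cv2.imwrite("pics/disc28.png",cv2.resize(q2,None,fx=.75,fy=.75))
# overlay predicted rims and pegs
A=np.array([576,-54.5]);th0=np.radians(-89.2)
def ov(n):
    im=cv2.imread(f"pics/{n}0.png");S=4;u0=proj(n,[576,-54,60]);
    big=cv2.resize(im,None,fx=S,fy=S,interpolation=2)
    t=np.linspace(0,2*np.pi,60)
    def circ(c,rad,z,col):
        P=np.array([proj(n,[c[0]+rad*np.cos(a),c[1]+rad*np.sin(a),z]) for a in t]);cv2.polylines(big,[np.int32((P+.5)*S)],True,col,1)
    circ(A,120,28,(0,0,255))
    for k in range(4):
        th=th0+k*np.pi/2
        circ(A+72*np.array([np.cos(th),np.sin(th)]),31.5,96,(255,0,255))
        th+=np.pi/4
        circ(A+100*np.array([np.cos(th),np.sin(th)]),7,98,(0,255,255))
    circ(A+105*np.array([np.cos(th0),np.sin(th0)]),3,28,(255,255,0))
    circ([592.5,257.7],31.5,68,(255,0,255))
    x,y=map(int,u0*S);cv2.imwrite(f"pics/ov_{n}.png",big[max(0,y-300):y+300,max(0,x-300):x+300])
    x,y=map(int,proj(n,[592,258,40])*S);cv2.imwrite(f"pics/ovl_{n}.png",big[max(0,y-120):y+120,max(0,x-120):x+120])
ov("top");ov("side")
E
cd pics;python3 -c "
import cv2,numpy as np
cv2.imwrite('ovl.png',np.hstack([cv2.imread('ovl_top.png'),cv2.imread('ovl_side.png')]))"
```

```text
(no output)
```

View pics/ov_top.png

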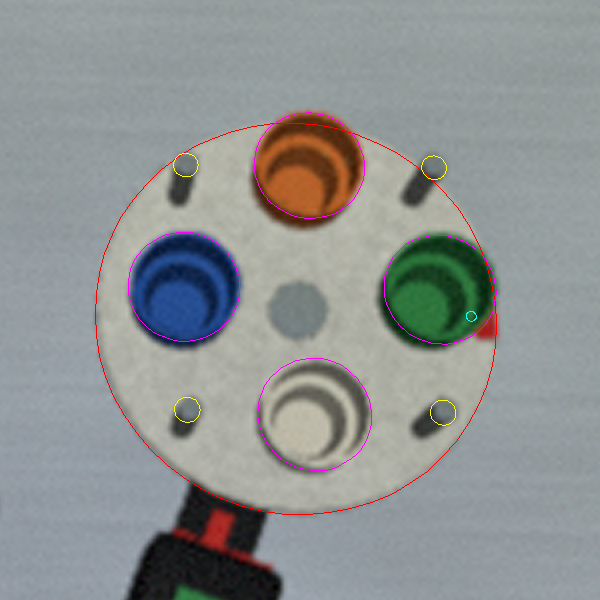

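View pics/ov_side.png

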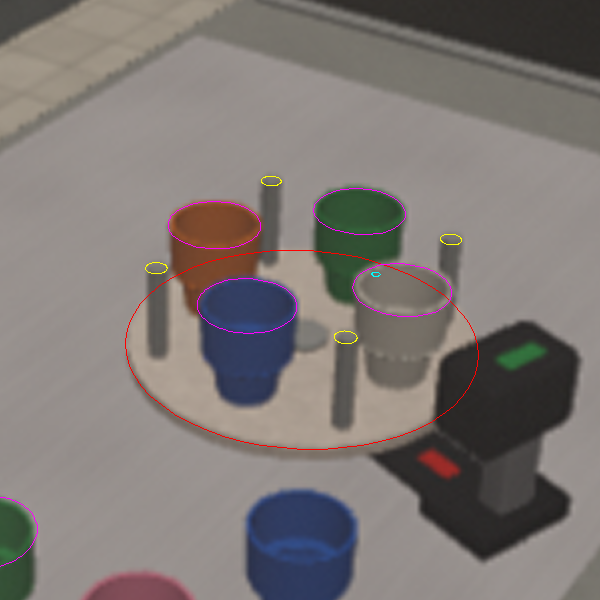

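View pics/ovl.png

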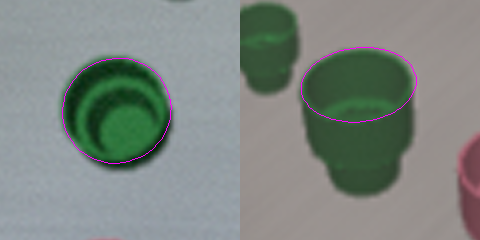

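View pics/scan124.png

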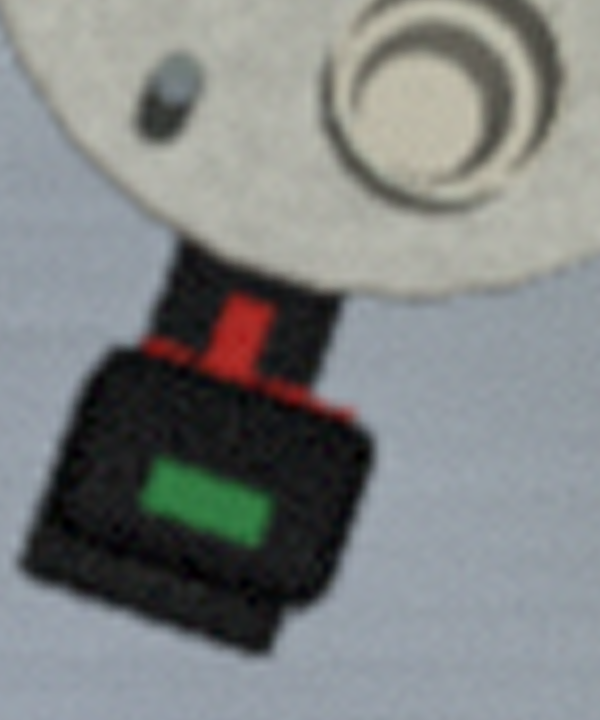

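```bash
cat > go.py <<'E'
import sys,numpy as np
from scipy.spatial.transform import Rotation as R
from bench import r
x,y,z,yaw=map(float,sys.argv[1:5])
s=r.sense();Rm=R.from_euler("xyz",s["tcp_rot"],degrees=True)
Rt=R.from_euler("xyz",[180,0,yaw],degrees=True)
print("shift cm",np.round(Rm.inv().apply(np.array([x,y,z])-s["tool_pos"])/10,2),"turn",np.round((Rm.inv()*Rt).as_rotvec(degrees=True),1),"t",s["time"],"q",np.round(s["joint_pos"],0))
E
python3 go.py 592.5 257.5 160 0
```

```text
shift cm [ 64.   -68.71   3.9 ] turn [-0.1  0.  15.7] t 0.1 q [-79.   8.  85.  -0.  87.  -5.]
```

```bash
python3 -m creep '64 -68.7 0 0 0 15.7 8.5; 64 -68.7 0 0 0 15.7 8.5; 64 -68.7 0 0 0 15.7 8.5; 64 -68.7 0 0 0 15.7 8.5; 64 -68.7 0 0 0 15.7 8.5; 64 -68.7 0 0 0 15.7 8.5; 64 -68.7 0 0 0 15.7 8.5; 64 -68.7 0 0 0 15.7 8.5; 64 -68.7 0 0 0 15.7 8.5; 64 -68.7 0 0 0 15.7 8.5; 64 -68.7 0 0 0 15.7 8.5; 64 -68.7 0 0 0 15.7 8.5; 64 -68.7 0 0 0 15.7 8.5; 64 -68.7 0 0 0 15.7 8.5; 64 -68.7 0 0 0 15.7 8.5; 64 -68.7 0 0 0 15.7 8.5; 64 -68.7 0 0 0 15.7 8.5; 64 -68.7 0 0 0 15.7 8.5; 64 -68.7 0 0 0 15.7 8.5; 64 -68.7 0 0 0 15.7 8.5'; python3 go.py 592 257.7 120 0
```

```text
time: 2.1
tool_pos: [592.5, 261.6, 196.3]
tcp_rot: [-179.9, 0.2, 0.2]
ft_force: [-1.2, -0.8, -0.2]
finger_gap: 84.7
shift cm [-0.03  0.4   7.63] turn [-0.1  0.2  0.2] t 2.1 q [ 19.  15.  77.   0.  88. 109.]
```

```bash
python3 -m creep '0 0.4 5 0 0 0 8.5; 0 0.4 8 0 0 0 8.5; 0 0.4 8 0 0 0 8.5; 0 0.4 8 0 0 0 8.5'; python3 - <<'E'
from h import *
for n in("top","side"): cv2.imwrite(f"pics/{n}1.png",imaging.snapshot(n)[:,:,::-1])
a=[cv2.resize(cv2.imread("pics/top1.png")[90:270,180:400],None,fx=1.8,fy=1.8),cv2.resize(cv2.imread("pics/side1.png")[130:310,170:390],None,fx=1.8,fy=1.8)]
cv2.imwrite("pics/p1.png",np.hstack(a))
E
python3 go.py 592 257.7 31 0
```

```text
time: 2.5
tool_pos: [591.6, 257.1, 116.2]
tcp_rot: [-179.9, 0.3, 0.2]
ft_force: [0.4, -0.7, 1.0]
finger_gap: 85.2
shift cm [-0.19  0.05  8.84] turn [-0.2 -0.   0.2] t 2.6 q [ 19.  17.  82.   0.  80. 109.]
```

View pics/p1.png

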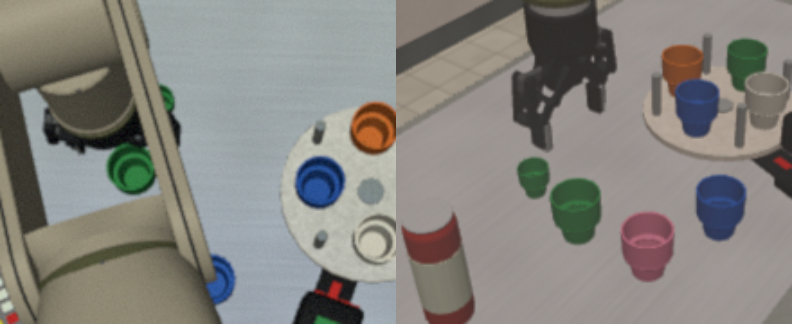

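```bash
python3 - <<'E'
from h import *
s=r.sense();print(s["tool_pos"],s["qd"].round(2))
for dz in(0,13):
  for dy in(-50,50):
    X=s["tool_pos"]+[0,dy,dz];print(proj("side",X),proj("top",X))
print(proj("side",[592,258,34]))
E
```

```text
[593.82682698 257.93306608 119.36144781] [ 0.15 -0.55 -0.72  0.08 -0.32  0.  ]
[282.45989052 207.31483056] [271.88054738 177.0066453 ]
[251.68075184 230.97068407] [226.83225344 175.91011991]
[282.16804102 202.56670444] [271.27715159 175.45160368]
[251.09684742 226.06584123] [225.66815907 174.34274165]
[270.87456446 248.83604843]
```

```bash
python3 - <<'E'
from h import *
s=r.sense();im=cv2.imread("pics/side1.png")
im=cv2.resize(im[100:280,200:340],None,fx=4,fy=4)[:600]
for dz in(0,13,40):
  for dy in(-50,50):
    p=(proj("side",s["tool_pos"]+[0,dy,dz])-[200,100]+.5)*4;cv2.circle(im,tuple(np.int32(p)),4,(0,0,255),1)
cv2.imwrite("pics/p1b.png",im)
E
```

```text
(no output)
```

View pics/p1b.png

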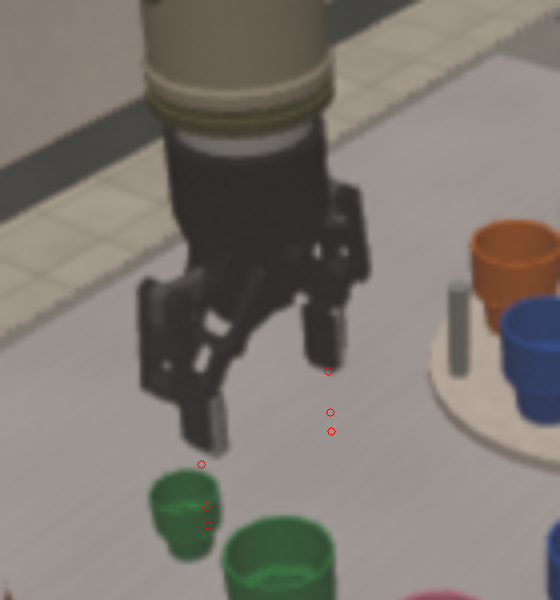

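```bash
python3 - <<'E'
from h import *
s=r.sense();print(s["tool_pos"],s["time"])
ims=[]
for n,(x,y) in(("side",(200,100)),("top",(190,110))):
  im=imaging.snapshot(n)[:,:,::-1].copy();cv2.imwrite(f"pics/{n}2.png",im)
  im=cv2.resize(im[y:y+150,x:x+100],None,fx=4,fy=4)
  for dz in(0,13,40):
   for dy in(-50,50):
    p=(proj(n,s["tool_pos"]+[0,dy,dz])-[x,y]+.5)*4;cv2.circle(im,tuple(np.int32(p)),4,(0,0,255),1)
  ims.append(im)
cv2.imwrite("pics/p2.png",np.hstack(ims))
print(r.sense()["tool_pos"])
E
```

```text
[593.82682698 257.93306608 119.36144781] 2.6
[594.06296055 258.13099028 119.62240891]
```

View pics/p2.png

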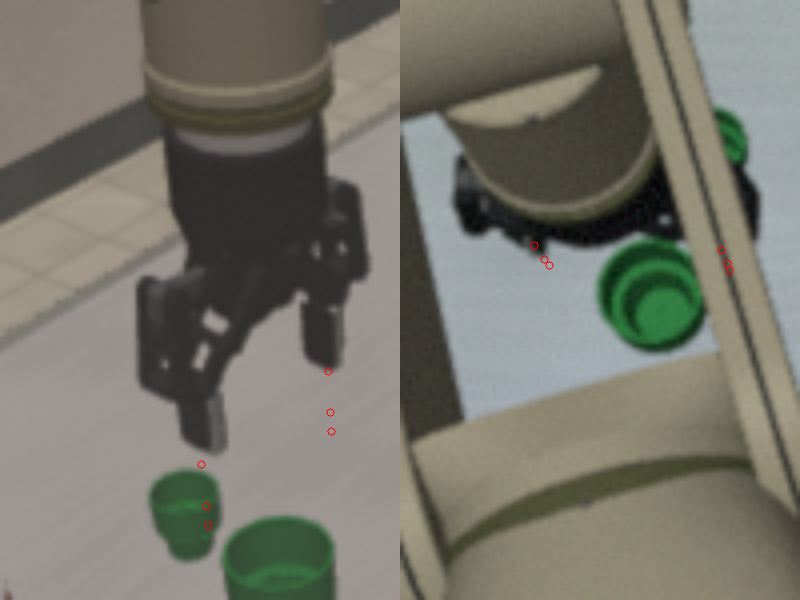

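```bash
python3 -m creep '-0.1 0 3 0 0 0 8.5; -0.1 0 6.5 0 0 0 8.5; -0.1 0 6.5 0 0 0 8.5; -0.1 0 6.5 0 0 0 8.5'; python3 - <<'E'
from h import *
s=r.sense();print(s["tool_pos"],s["time"],s["ft_force"])
ims=[]
for n,(x,y) in(("side",(200,130)),):
  im=imaging.snapshot(n)[:,:,::-1].copy();cv2.imwrite(f"pics/{n}3.png",im)
  im=cv2.resize(im[y:y+150,x:x+130],None,fx=4,fy=4)
  for dz in(0,13,40):
   for dy in(-50,50):
    p=(proj(n,s["tool_pos"]+[0,dy,dz])-[x,y]+.5)*4;cv2.circle(im,tuple(np.int32(p)),4,(0,0,255),1)
  ims.append(im)
cv2.imwrite("pics/p3.png",np.hstack(ims))
E
```

```text
time: 3.1
tool_pos: [593.2, 258.3, 55.6]
tcp_rot: [-179.8, -0.1, 0.2]
ft_force: [1.4, -0.1, 1.1]
finger_gap: 85.3
[593.19043583 258.29976563  55.56617336] 3.1 [ 1.35700456 -0.10165612  1.05408995]
```

View pics/p3.png

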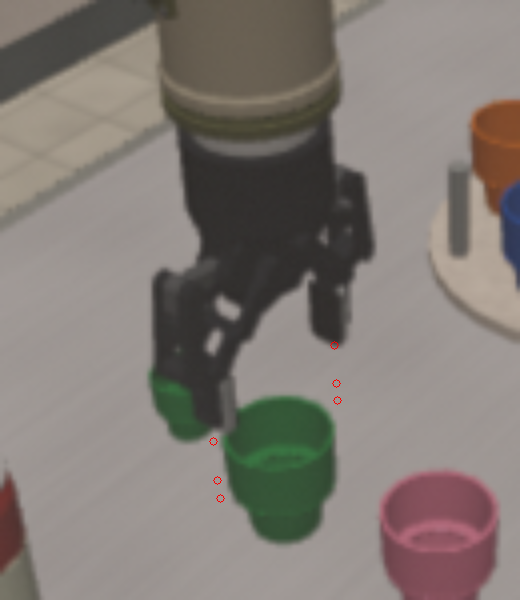

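```bash
python3 - <<'E'
from h import *
print(tri((225.5,172.7),(251.,212.7)))
print(tri((253,183),(269.5,240)))
E
```

```text
(array([591.20031629, 303.13879722, 163.85248746]), np.float64(5.196857160429262))
(array([594.00251373, 258.17599562,  59.49277212]), np.float64(0.5412989523619636))
```

```bash
python3 -m creep '-0.1 0 1.5 0 0 0 8.5; -0.1 0 2.4 0 0 0 8.5; -0.1 0 2.4 0 0 0 8.5; -0.1 0 2.4 0 0 0 8.5'; python3 - <<'E'
from h import *
s=r.sense();print(s["tool_pos"],s["time"],s["ft_force"])
ims=[]
for n,(x,y) in(("side",(200,130)),):
  im=imaging.snapshot(n)[:,:,::-1].copy();cv2.imwrite(f"pics/{n}4.png",im)
  im=cv2.resize(im[y:y+150,x:x+130],None,fx=4,fy=4)
  ims.append(im)
cv2.imwrite("pics/p4.png",np.hstack(ims))
E
```

```text
time: 3.55
tool_pos: [593.0, 258.7, 32.6]
tcp_rot: [-179.8, -0.1, 0.2]
ft_force: [-0.4, 0.3, 0.4]
finger_gap: 85.0
[593.03783493 258.69971727  32.56108805] 3.55 [-0.35538053  0.33490637  0.39247157]
```

View pics/p4.png

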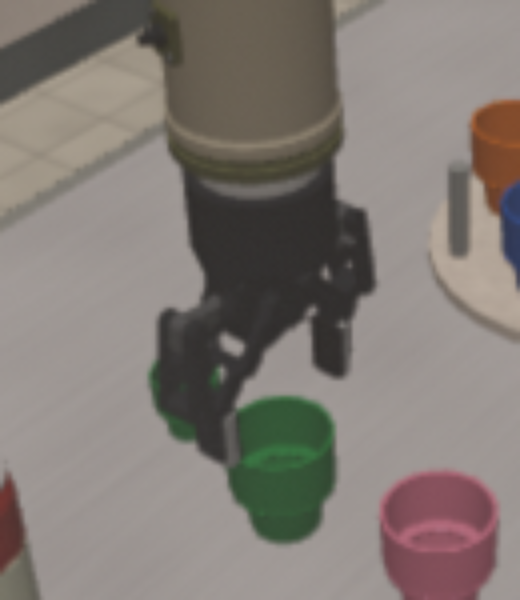

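```bash
python3 -m creep '0 0 0 0 0 0 6.8; 0 0 0 0 0 0 6.8; 0 0 0 0 0 0 6.8; 0 0 0 0 0 0 6.8' 20; python3 - <<'E'
from h import *
s=r.sense();print(s["tool_pos"],s["time"],s["ft_force"])
ims=[]
for n,(x,y) in(("side",(200,130)),("top",(190,110))):
  im=imaging.snapshot(n)[:,:,::-1].copy();cv2.imwrite(f"pics/{n}5.png",im)
  im=cv2.resize(im[y:y+150,x:x+100],None,fx=4,fy=4)
  ims.append(im)
cv2.imwrite("pics/p5.png",np.hstack(ims))
E
```

```text
time: 4.0
tool_pos: [593.5, 258.8, 33.2]
tcp_rot: [-179.8, -0.2, 0.2]
ft_force: [-0.7, 0.9, -0.4]
finger_gap: 67.7
[593.50795617 258.84482331  33.19760303] 4.0 [-0.67063745  0.86218958 -0.41107687]
```

View pics/p5.png

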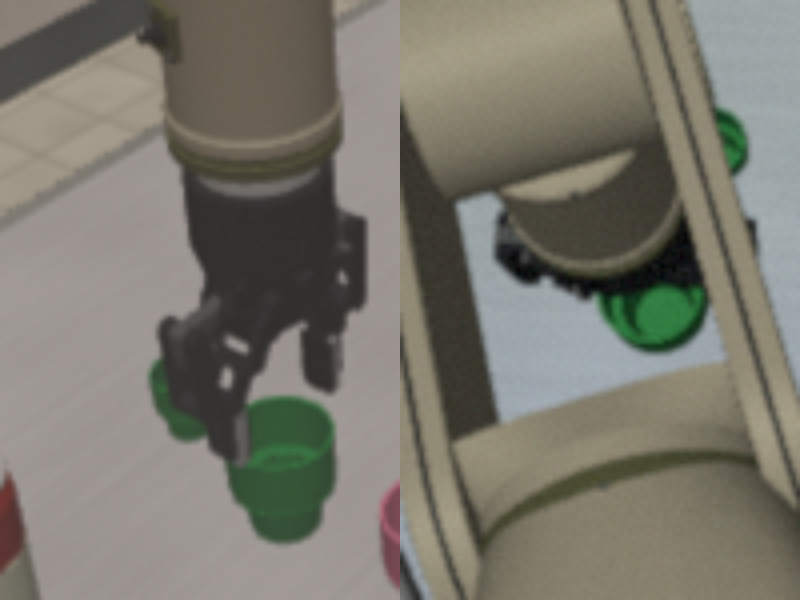

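```bash
python3 -m creep '-0.1 0 0 0 0 0 8.5; -0.1 0 0.5 0 0 0 8.5;-0.1 0 1 0 0 0 8.5; -0.1 0 1.5 0 0 0 8.5; -0.1 0 1.5 0 0 0 8.5; -0.1 0 1.5 0 0 0 8.5'; python3 - <<'E'
from h import *
s=r.sense();print(s["tool_pos"],s["time"],s["ft_force"])
ims=[]
for n,(x,y) in(("side",(200,130)),("top",(190,110))):
  im=imaging.snapshot(n)[:,:,::-1].copy();cv2.imwrite(f"pics/{n}6.png",im)
  im=cv2.resize(im[y:y+150,x:x+100],None,fx=4,fy=4)
  ims.append(im)
cv2.imwrite("pics/p6.png",np.hstack(ims))
E
```

```text
time: 4.7
tool_pos: [592.2, 258.8, 17.6]
tcp_rot: [-179.8, -0.2, 0.2]
ft_force: [0.4, -0.1, 0.4]
finger_gap: 85.1
[592.16341606 258.78572985  17.59347082] 4.7 [ 0.43765515 -0.09203354  0.41689766]
```

View pics/p6.png

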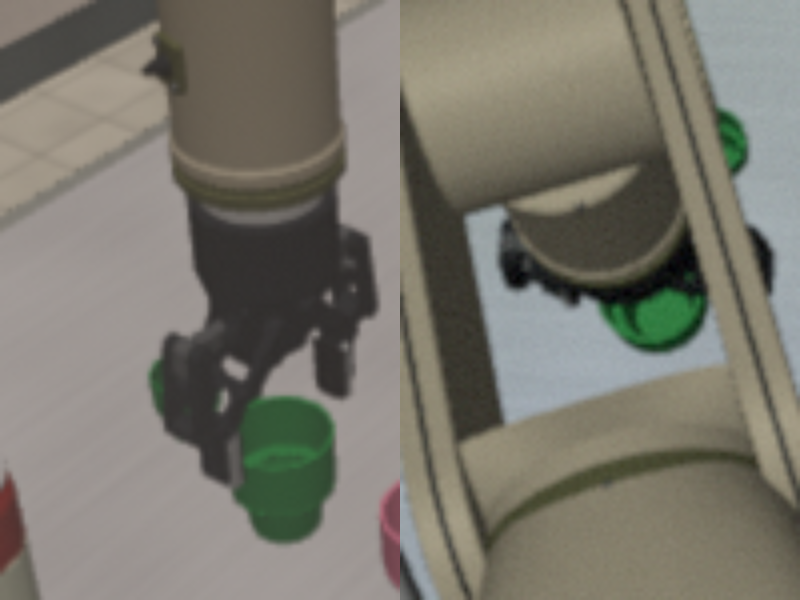

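```bash
python3 -m creep '0 0 0.5 0 0 0 8.5;0 0 1 0 0 0 8.5; 0 0 1.4 0 0 0 8.5; 0 0 1.4 0 0 0 8.5; 0 0 1.4 0 0 0 8.5'; python3 - <<'E'
from h import *
s=r.sense();print(s["tool_pos"],s["time"],s["ft_force"])
ims=[]
for n,(x,y) in(("side",(200,130)),("top",(190,110))):
  im=imaging.snapshot(n)[:,:,::-1].copy();cv2.imwrite(f"pics/{n}7.png",im)
  im=cv2.resize(im[y:y+150,x:x+100],None,fx=4,fy=4)
  ims.append(im)
cv2.imwrite("pics/p7.png",np.hstack(ims))
E
```

```text
time: 5.3
tool_pos: [592.5, 258.9, 3.9]
tcp_rot: [-179.8, -0.2, 0.2]
ft_force: [0.4, -0.1, 0.2]
finger_gap: 85.3
[592.45401595 258.93923996   3.89629132] 5.3 [ 0.44305044 -0.12078272  0.1801962 ]
```

View pics/p7.png

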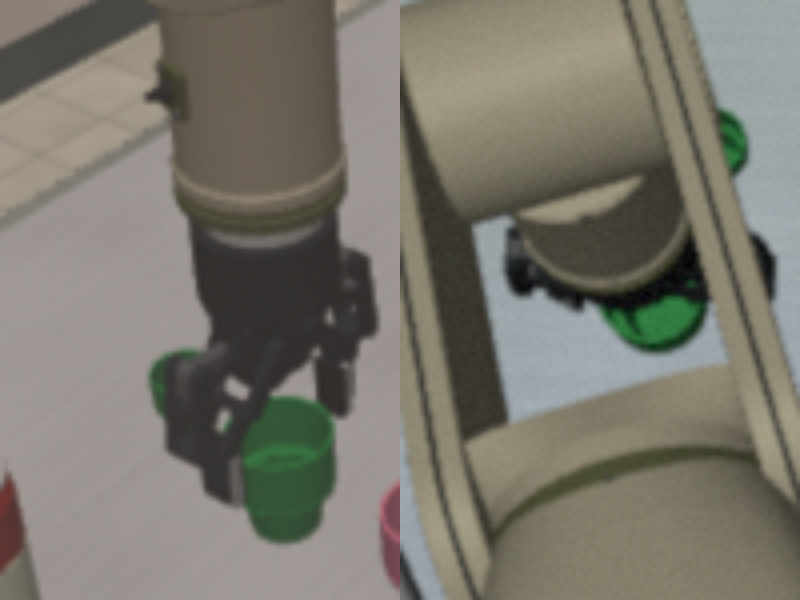

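```bash
python3 -m creep '0 0 0.4 0 0 0 8.5;0 0 0.8 0 0 0 8.5; 0 0 1.2 0 0 0 8.5; 0 0 1.2 0 0 0 8.5'; python3 -m creep '0 0 0 0 0 0 7;0 0 0 0 0 0 6;0 0 0 0 0 0 5.5;0 0 0 0 0 0 5.5;0 0 0 0 0 0 5.5' 25; python3 - <<'E'
from h import *
s=r.sense();print(s["tool_pos"],s["time"],s["ft_force"])
ims=[]
for n,(x,y) in(("side",(200,130)),("top",(190,110))):
  im=imaging.snapshot(n)[:,:,::-1].copy();cv2.imwrite(f"pics/{n}8.png",im)
  im=cv2.resize(im[y:y+150,x:x+100],None,fx=4,fy=4)
  ims.append(im)
cv2.imwrite("pics/p8.png",np.hstack(ims))
E
```

```text
time: 5.8
tool_pos: [592.1, 258.8, -8.8]
tcp_rot: [-179.8, -0.1, 0.2]
ft_force: [-0.5, -0.0, 0.5]
finger_gap: 85.0
time: 6.3
tool_pos: [592.2, 258.9, -8.7]
tcp_rot: [-179.8, -0.1, 0.2]
ft_force: [0.3, -0.5, -0.2]
finger_gap: 61.8
[592.15135006 258.86694619  -8.66864107] 6.3 [ 0.31948393 -0.5112143  -0.21793008]
```

View pics/p8.png

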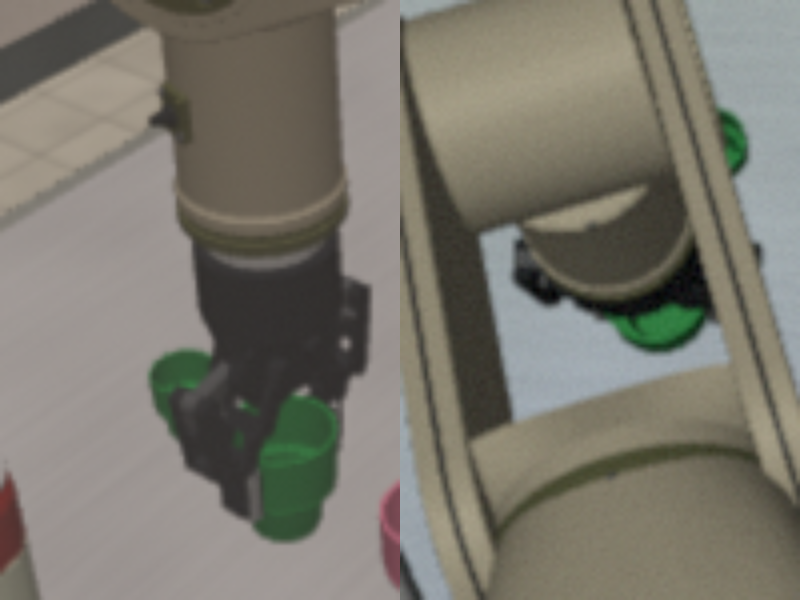

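```bash
python3 -m creep '0 0 -3 0 0 0 5.5;0 0 -7 0 0 0 5.5;0 0 -12 0 0 0 5.5;0 0 -15.5 0 0 0 5.5;0 0 -15.5 0 0 0 5.5;0 0 -15.5 0 0 0 5.5'; python3 - <<'E'
from h import *
s=r.sense();print(s["tool_pos"],s["time"],s["ft_force"])
im=imaging.snapshot("side")[:,:,::-1].copy();cv2.imwrite(f"pics/side9.png",im)
E
python3 go.py 576.8 -126 147 0
```

```text
time: 7.0
tool_pos: [592.6, 258.5, 147.7]
tcp_rot: [-179.7, -0.3, 0.2]
ft_force: [-0.8, -1.6, -1.8]
finger_gap: 61.2
[592.61808327 258.49567404 147.72961489] 7.0 [-0.79338901 -1.62303601 -1.83135683]
shift cm [-1.59 38.4  -0.28] turn [-0.2 -0.1  0.2] t 7.05 q [ 19.  16.  81.   0.  83. 109.]
```

View pics/side9.png

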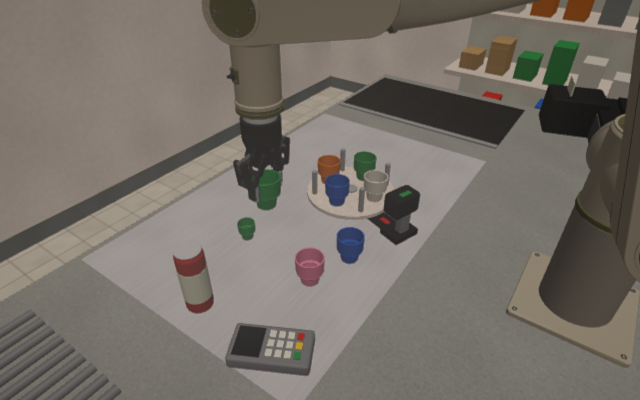

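```bash
python3 - <<'E'
from h import *
im=cv2.imread("pics/side9.png");m=cv2.inRange(cv2.cvtColor(im,cv2.COLOR_BGR2HSV),(50,80,20),(85,255,255))[150:215,240:300]
print("mask bottom rows",np.where(m.any(1))[0].max()+150)
for z in(110,120,130,140,156): print(z,proj("side",[592,259,z]),proj("side",[592,259,z+68]))
E
python3 -m creep '-1.6 5 0 0 0 0 5.5;-1.6 10 0 0 0 0 5.5;-1.6 15 0 0 0 0 5.5;-1.6 20 0 0 0 0 5.5;-1.6 25 0 0 0 0 5.5;-1.6 30 0 0 0 0 5.5;-1.6 34 0 0 0 0 5.5;-1.6 37 0 0 0 0 5.5;-1.6 38.4 0 0 0 0 5.5;-1.6 38.4 0 0 0 0 5.5;-1.6 38.4 0 0 0 0 5.5;-1.6 38.4 0 0 0 0 5.5'; python3 - <<'E'
from h import *
s=r.sense();print(s["tool_pos"],s["time"],s["ft_force"])
for n in("top","side"):
  im=imaging.snapshot(n)[:,:,::-1].copy();cv2.imwrite(f"pics/{n}10.png",im)
a=[cv2.resize(cv2.imread("pics/top10.png")[110:260,340:480],None,fx=2.8,fy=3),cv2.resize(cv2.imread("pics/side10.png")[80:230,290:430],None,fx=2.8,fy=3)]
cv2.imwrite("pics/p10.png",np.hstack(a))
E
python3 go.py 576.8 -126 100 0
```

```text
mask bottom rows 208
110 [268.25974917 222.69654194] [265.97852577 196.81112982]
120 [267.93682595 219.03227978] [265.62539876 192.80414031]
130 [267.60970973 215.320439  ] [265.26747479 188.74271902]
140 [267.27831832 211.56008686] [264.90465547 184.62574924]
156 [266.73898825 205.44022099] [264.31370874 177.92018079]
time: 8.25
tool_pos: [576.5, -124.3, 143.5]
tcp_rot: [-179.7, -0.0, 0.3]
ft_force: [0.0, 0.1, -0.4]
finger_gap: 61.6
[ 576.45985939 -124.264016    143.54705577] 8.25 [ 0.01113837  0.13473711 -0.41692174]
shift cm [-0.    0.17  4.4 ] turn [-0.2 -0.1  0.3] t 8.35 q [-17.   8.  91.   0.  82.  72.]
```

View pics/p10.png

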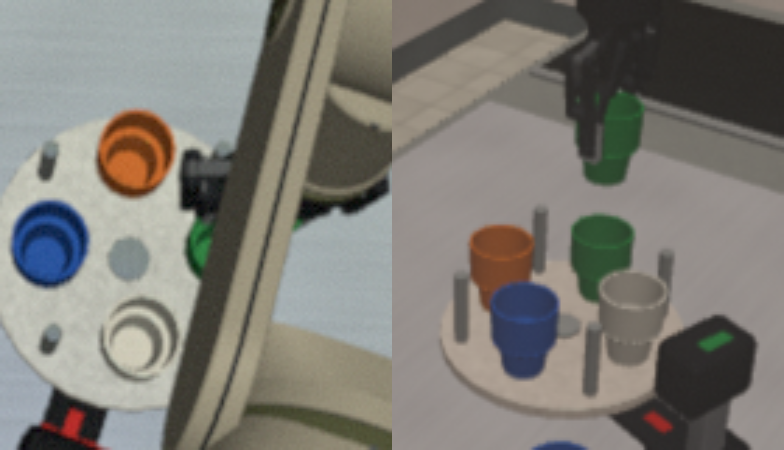

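```bash
python3 - <<'E'
from h import *
s=r.sense();print(s["tool_pos"])
im=cv2.imread("pics/side10.png");m=cv2.inRange(cv2.cvtColor(im,cv2.COLOR_BGR2HSV),(50,80,20),(85,255,255))
for v in range(105,182,3):
    c=np.where(m[v,340:390])[0]+340
    if len(c): print(v,c.min(),c.max(),end=" | ")
print()
for z in(96,130,152,172,190,220): print(z,proj("side",[577,-126.5,z]),proj("side",[576.5,-124.3,z]))
S=5;x,y=330,100
b=cv2.resize(im[y:y+110,x:x+80],None,fx=S,fy=S,interpolation=2)
t=np.linspace(0,6.28,50)
z0=s["tool_pos"][2]+8.7;c0=s["tool_pos"]+[0.3,-1,0]
for c,rad,z,col in(((577,-126.5),31.5,96,(255,0,255)),(c0,20,z0,(255,0,255)),(c0,31.5,z0+68,(255,255,0)),(c0,31,z0+30,(0,255,255))):
    P=np.array([proj("side",[c[0]+rad*np.cos(a),c[1]+rad*np.sin(a),z]) for a in t]);cv2.polylines(b,[np.int32((P+.5-[x,y])*S)],True,col,1)
cv2.imwrite("pics/p11.png",b)
E
```

```text
[ 576.73592436 -124.47086967  144.03911544]
111 363 375 | 114 368 378 | 117 367 379 | 120 366 378 | 123 366 377 | 126 366 377 | 129 366 376 | 132 365 373 | 135 360 372 | 138 360 371 | 153 357 371 | 156 354 375 | 159 355 375 | 162 355 374 | 165 355 373 | 168 355 373 | 171 357 365 | 174 358 362 | 177 358 362 | 
96 [364.62485747 157.05876813] [364.37808015 157.43849847]
130 [365.42518007 146.10533035] [365.17530953 146.4755042 ]
152 [365.95794541 138.81375571] [365.70603787 139.17726376]
172 [366.45284446 132.04042962] [366.19906053 132.39752783]
190 [366.90712881 125.82296754] [366.65163592 126.17399726]
220 [367.68363095 115.19554329] [367.42524671 115.53579087]
```

View pics/p11.png

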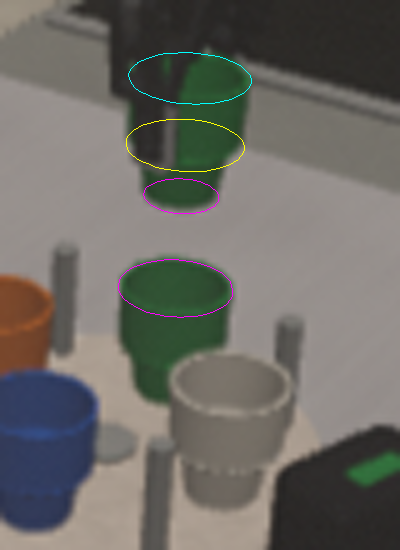

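```bash
python3 -m creep '0 0.1 2 0 0 0 5.5;0 0.1 4.4 0 0 0 5.5;0 0.1 4.4 0 0 0 5.5;0 0.1 4.4 0 0 0 5.5'; python3 - <<'E'
from h import *
s=r.sense();print(s["tool_pos"])
im=imaging.snapshot("side")[:,:,::-1].copy();cv2.imwrite(f"pics/side12.png",im)
S=5;x,y=330,100
b=cv2.resize(im[y:y+110,x:x+80],None,fx=S,fy=S,interpolation=2)
t=np.linspace(0,6.28,50)
z0=s["tool_pos"][2]+8.7;c0=s["tool_pos"]+[0.3,-1,0]
for c,rad,z,col in(((577,-126.5),31.5,96,(255,0,255)),(c0,20,z0,(255,0,255)),(c0,31.5,z0+68,(255,255,0)),):
    P=np.array([proj("side",[c[0]+rad*np.cos(a),c[1]+rad*np.sin(a),z]) for a in t]);cv2.polylines(b,[np.int32((P+.5-[x,y])*S)],True,col,1)
cv2.imwrite("pics/p12.png",b)
E
python3 go.py 576.7 -125.5 57 0
```

```text
time: 8.75
tool_pos: [576.5, -124.4, 100.0]
tcp_rot: [-179.7, -0.0, 0.4]
ft_force: [0.1, 0.5, -0.5]
finger_gap: 61.3
[ 576.4723308  -124.43117348   99.99474445]
shift cm [-0.07  0.08  4.4 ] turn [-0.2 -0.1  0.3] t 8.8 q [-17.  10.  93.   0.  77.  72.]
```

View pics/p12.png

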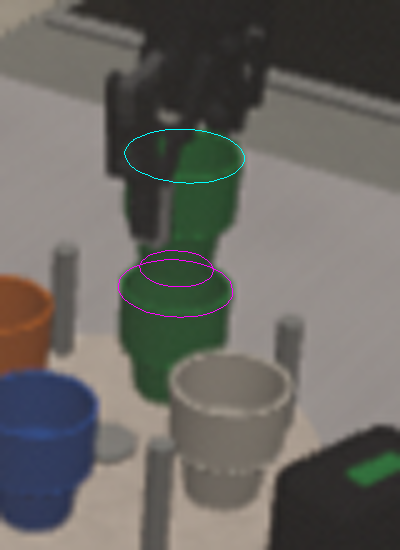

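```bash
python3 -m creep '-0.05 0.1 0.7 0 0 0 5.5;-0.05 0.1 1.4 0 0 0 5.5;-0.05 0.1 2 0 0 0 5.5;-0.05 0.1 2.6 0 0 0 5.5;-0.05 0.1 2.6 0 0 0 5.5';python3 -m creep '0 0 0.5 0 0 0 5.5;0 0 1 0 0 0 5.5;0 0 1.2 0 0 0 5.5;0 0 1.2 0 0 0 5.5'; python3 go.py 576.5 -125.5 57.3 0
```

```text
time: 9.3
tool_pos: [575.9, -125.5, 73.6]
tcp_rot: [-179.7, -0.0, 0.3]
ft_force: [-1.2, 0.0, -0.2]
finger_gap: 61.6
time: 9.7
tool_pos: [575.5, -125.3, 61.0]
tcp_rot: [-179.7, 0.0, 0.3]
ft_force: [0.5, 0.3, -0.6]
finger_gap: 60.9
shift cm [0.1  0.02 0.37] turn [-0.3  0.   0.3] t 9.7 q [-17.  12.  95.   0.  73.  72.]
```

```bash
python3 -m creep '0.05 0 0.2 0 0 0 5.5;0.05 0 0.3 0 0 0 5.5;0.05 0 0.3 0 0 0 5.5';python3 -m creep '0 0 0.15 0 0 0 5.5;0 0 0.15 0 0 0 5.5';python3 -m creep '0 0 0.15 0 0 0 5.5;0 0 0.15 0 0 0 5.5'; python3 - <<'E'
from h import *
s=r.sense();print(s["tool_pos"])
im=imaging.snapshot("side")[:,:,::-1].copy();cv2.imwrite(f"pics/side13.png",im)
b=cv2.resize(im[100:210,330:410],None,fx=5,fy=5,interpolation=2)
cv2.imwrite("pics/p13.png",b)
E
```

```text
time: 10.0
tool_pos: [576.3, -125.4, 58.3]
tcp_rot: [-179.7, 0.0, 0.3]
ft_force: [0.1, -0.1, -0.8]
finger_gap: 61.4
time: 10.2
tool_pos: [577.4, -125.5, 58.0]
tcp_rot: [-179.8, -0.1, 0.3]
ft_force: [-0.3, 2.3, 4.0]
finger_gap: 61.5
time: 10.4
tool_pos: [578.6, -125.5, 58.0]
tcp_rot: [-179.8, -0.3, 0.4]
ft_force: [-0.9, 1.1, 5.0]
finger_gap: 60.9
[ 578.62062231 -125.50248396   57.96729201]
```

View pics/p13.png

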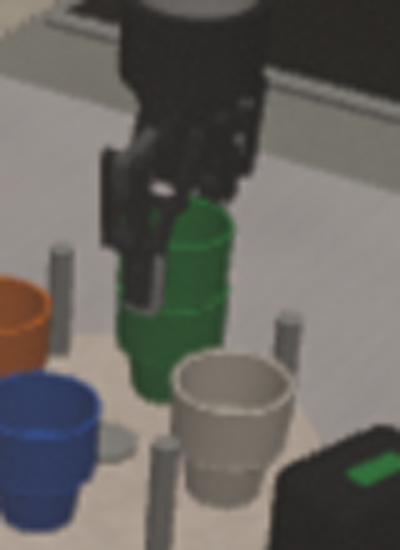

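```bash
python3 -m creep '0 0 0 0 0 0 7.4;0 0 0 0 0 0 7.4;0 0 0 0 0 0 7.4;0 0 0 0 0 0 7.4'; python3 -m creep '0 0 -3 0 0 0 7.4;0 0 -7 0 0 0 7.4;0 0 -12 0 0 0 7.4;0 0 -12 0 0 0 7.4;0 0 -12 0 0 0 7.4'; python3 - <<'E'
from h import *
s=r.sense();print(s["tool_pos"])
a=[]
for n,x,y in(("side",300,100),("top",340,130)):
  im=imaging.snapshot(n)[:,:,::-1].copy();cv2.imwrite(f"pics/{n}14.png",im)
  a.append(cv2.resize(im[y:y+130,x:x+110],None,fx=3.6,fy=4,interpolation=2))
cv2.imwrite("pics/p14.png",np.hstack(a))
E
```

```text
time: 10.85
tool_pos: [578.4, -125.5, 57.7]
tcp_rot: [-179.8, -0.2, 0.3]
ft_force: [-0.3, 0.1, -0.5]
finger_gap: 74.0
time: 11.35
tool_pos: [579.2, -126.4, 179.8]
tcp_rot: [-179.9, -0.5, 0.3]
ft_force: [-0.6, 1.1, -0.9]
finger_gap: 74.0
[ 579.21671049 -126.39048686  179.81314076]
```

View pics/p14.png

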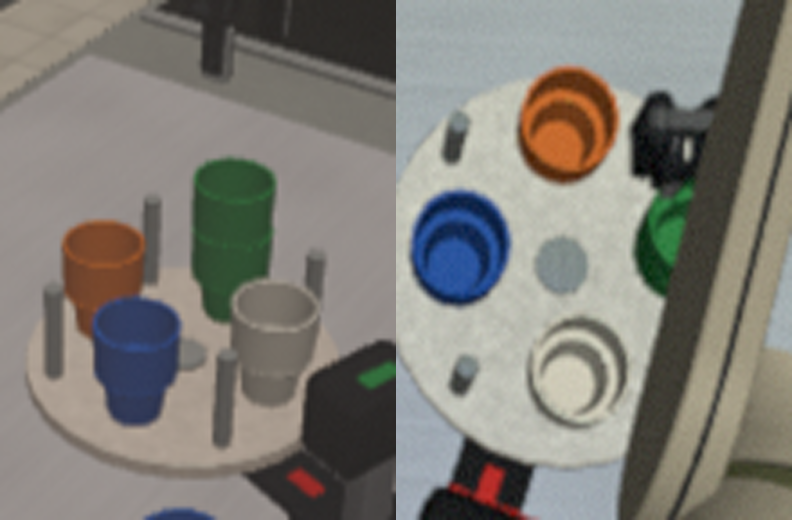

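```bash
python3 - <<'E'
from h import *
im=cv2.imread("pics/top14.png");sd=cv2.imread("pics/side14.png")
q=rect(im,98,590,700,-40,70,5);cv2.imwrite("pics/peg.png",q)
# far-edge rule for rims at z96
for nm,(u,v),lo,hi in(("o",(388,160),(3,120,40),(20,255,255)),("b",(357,191),(100,120,30),(125,255,255))):
    p=plane("top",u,v,96);x0,y0=np.floor(p[0])-50,np.floor(p[1])-50
    k=rect(im,96,x0,x0+100,y0,y0+100,4);m=(cv2.cvtColor(k,cv2.COLOR_BGR2HSV)[:,:,1]>95).astype(np.uint8)
    m[:, :]=m
    c=max(cv2.findContours(m,0,1)[0],key=cv2.contourArea);b=np.array(cv2.boundingRect(c))/4
    print(nm,"x",x0+100-b[1]-b[3],x0+100-b[1],"y",y0+100-b[0]-b[2],y0+100-b[0])
print(tri((356.9,160.3),(300+53/3.6,100+288/4)))
E
python3 go.py 645.5 17.4 150 -44
```

```text
o x 610.5 680.25 y -83.75 -20.25
b x 539.0 604.25 y -14.25 46.75
(array([643.27267092,  18.02257868,  97.38882506]), np.float64(1.6118861226492174))
shift cm [  6.91 -14.26   2.71] turn [-0.3 -0.  44.3] t 11.45 q [-17.   7.  89.   0.  85.  72.]
```

View pics/peg.png

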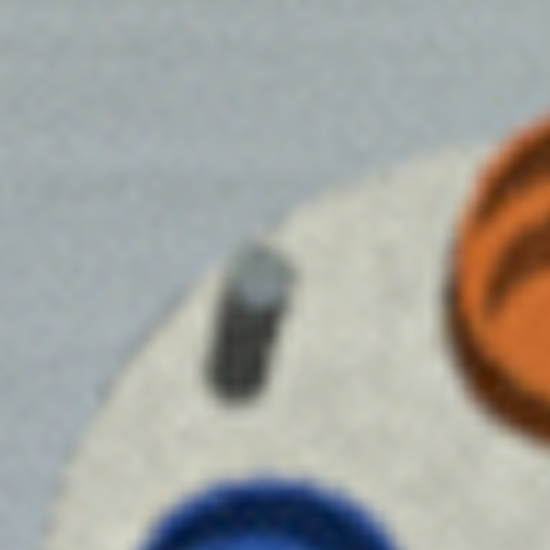

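```bash
python3 -m creep '2 -4 0 0 0 8 3.5;4 -8 0 0 0 16 3.5;6 -12 0 0 0 24 3.5;6.9 -14.2 0 0 0 32 3.5;6.9 -14.2 0 0 0 40 3.5;6.9 -14.2 0 0 0 44 3.5;6.9 -14.2 0 0 0 44 3.5;6.9 -14.2 0 0 0 44 3.5'; python3 go.py 645.5 17.5 90 -44
```

```text
time: 12.25
tool_pos: [644.3, 16.7, 175.3]
tcp_rot: [-179.8, 0.2, -43.5]
ft_force: [0.4, -0.6, 0.6]
finger_gap: 35.2
shift cm [ 0.06 -0.12  8.53] turn [-0.2  0.2  0.5] t 12.25 q [ -3.  15.  79.   0.  86. 130.]
```

```bash
python3 -m creep '0.05 -0.1 4 0 0 0 3.5;0.05 -0.1 8.5 0 0 0 3.5;0.05 -0.1 8.5 0 0 0 3.5;0.05 -0.1 8.5 0 0 0 3.5'; python3 - <<'E'
from h import *
s=r.sense();print(s["tool_pos"])
a=[]
for n,x,y in(("side",270,90),("top",310,110)):
  im=imaging.snapshot(n)[:,:,::-1].copy();cv2.imwrite(f"pics/{n}15.png",im)
  a.append(cv2.resize(im[y:y+130,x:x+110],None,fx=3.6,fy=4,interpolation=2))
cv2.imwrite("pics/p15.png",np.hstack(a))
E
python3 go.py 645.5 17.5 40 -44
```

```text
time: 12.65
tool_pos: [644.0, 17.2, 89.4]
tcp_rot: [-180.0, 0.4, -43.5]
ft_force: [0.1, -0.1, 1.3]
finger_gap: 34.5
[644.03250728  17.20417059  89.4269011 ]
shift cm [-0.13  0.11  5.32] turn [-0.3  0.   0.5] t 12.75 q [ -3.  18.  84.   0.  78. 130.]
```

View pics/p15.png

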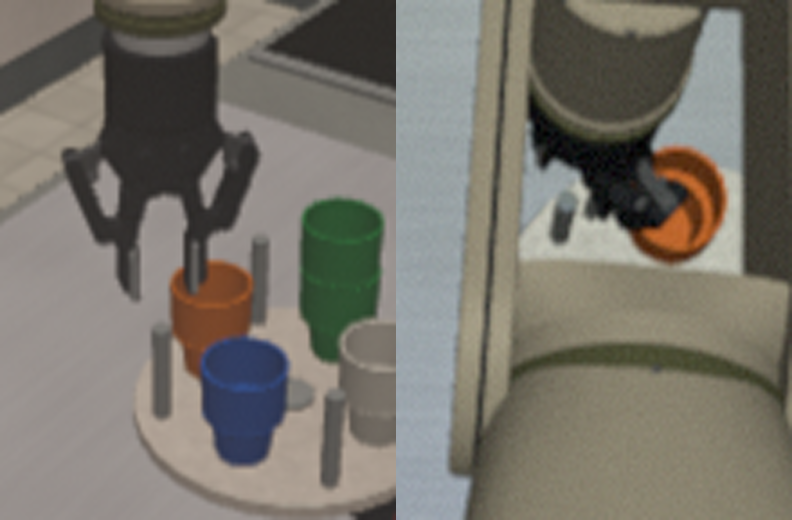

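```bash
python3 -m creep '-0.1 0.1 1.5 0 0 0 3.5;-0.1 0.1 3 0 0 0 3.5;-0.1 0.1 4.5 0 0 0 3.5;-0.1 0.1 5.5 0 0 0 3.5;-0.1 0.1 5.5 0 0 0 3.5'; python3 - <<'E'
from h import *
s=r.sense();print(s["tool_pos"])
a=[]
for n,x,y in(("side",270,90),("top",310,110)):
  im=imaging.snapshot(n)[:,:,::-1].copy();cv2.imwrite(f"pics/{n}16.png",im)
  a.append(cv2.resize(im[y:y+130,x:x+110],None,fx=3.6,fy=4,interpolation=2))
cv2.imwrite("pics/p16.png",np.hstack(a))
E
python3 go.py 645.5 17.5 35 -44
```

```text
time: 13.25
tool_pos: [643.5, 17.5, 35.0]
tcp_rot: [-179.9, 0.3, -43.5]
ft_force: [-0.6, 1.4, 0.5]
finger_gap: 35.2
[643.54253045  17.50831922  34.96463417]
shift cm [ 0.   -0.02  0.26] turn [-0.3  0.1  0.5] t 13.35 q [ -3.  21.  86.   0.  72. 130.]
```

View pics/p16.png

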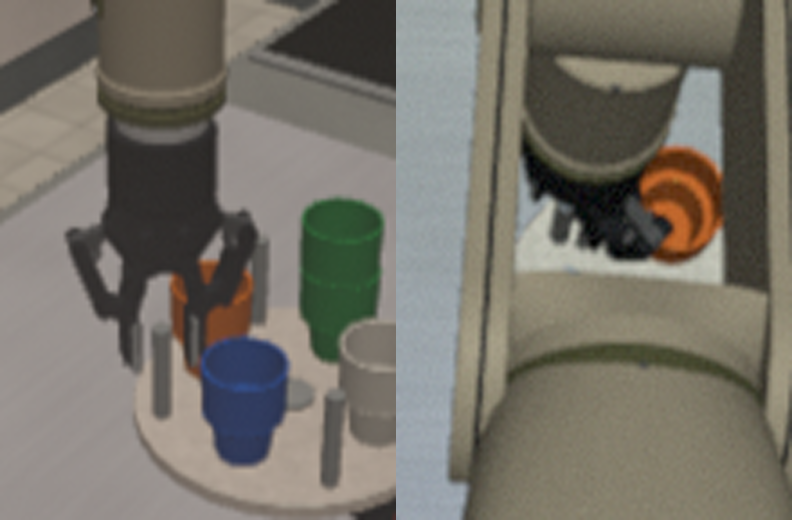

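```bash
python3 -m creep '0 0 0 0 0 0 1;0 0 0 0 0 0 1;0 0 0 0 0 0 1;0 0 0 0 0 0 1;0 0 0 0 0 0 1;0 0 0 0 0 0 1' 20; python3 - <<'E'
import numpy as np
from scipy.spatial.transform import Rotation as R
from bench import r
s=r.sense();Rm=R.from_euler("xyz",s["tcp_rot"],degrees=True);p=s["tool_pos"];print(p)
A=np.array([576,-54.5]);v=p[:2]-A;print("rad",np.hypot(*v),"ang",np.degrees(np.arctan2(v[1],v[0])))
a0=np.arctan2(v[1],v[0]);rad=np.hypot(*v)
for d in range(5,111,5):
    a=a0-np.radians(d);q=np.r_[A+rad*np.array([np.cos(a),np.sin(a)]),p[2]]
    print(d,np.round(Rm.inv().apply(q-p)[:2]/10,1),end="; ")
E
```

```text
time: 13.95
tool_pos: [645.8, 17.1, 38.4]
tcp_rot: [-179.7, 0.0, -43.5]
ft_force: [-2.4, -2.3, 6.1]
finger_gap: 13.4
[645.77662707  17.06925342  38.38668294]
rad 99.95466832595488 ang 45.7266176955785
5 [0.9 0. ]; 10 [1.7 0.2]; 15 [2.6 0.4]; 20 [3.4 0.6]; 25 [4.2 1. ]; 30 [5.  1.4]; 35 [5.7 1.9]; 40 [6.4 2.4]; 45 [7. 3.]; 50 [7.6 3.7]; 55 [8.1 4.4]; 60 [8.6 5.1]; 65 [9.  5.9]; 70 [9.3 6.7]; 75 [9.6 7.5]; 80 [9.7 8.4]; 85 [9.8 9.3]; 90 [ 9.9 10.1]; 95 [ 9.8 11. ]; 100 [ 9.7 11.9]; 105 [ 9.5 12.7]; 110 [ 9.2 13.5];
```

```bash
python3 -m creep '0.4 0 0 0 0 0 1;0.9 0 0 0 0 0 1;1.7 0.2 0 0 0 0 1;2.6 0.4 0 0 0 0 1;3.4 0.6 0 0 0 0 1;4.2 1 0 0 0 0 1;5 1.4 0 0 0 0 1;5.7 1.9 0 0 0 0 1;6.4 2.4 0 0 0 0 1;7 3 0 0 0 0 1;7.3 3.35 0 0 0 0 1;7.6 3.7 0 0 0 0 1;7.6 3.7 0 0 0 0 1;7.6 3.7 0 0 0 0 1'; cat > rot.py <<'E'
import numpy as np,sys
from scipy.spatial.transform import Rotation as R
from bench import r
s=r.sense();Rm=R.from_euler("xyz",s["tcp_rot"],degrees=True);p=s["tool_pos"];print(p,s["ft_force"],s["finger_gap"])
A=np.array([576,-54.5]);v=p[:2]-A;print("rad",np.hypot(*v),"ang",np.degrees(np.arctan2(v[1],v[0])))
a0=np.arctan2(v[1],v[0])
for t in map(float,sys.argv[1:]):
    a=np.radians(t);q=np.r_[A+100*np.array([np.cos(a),np.sin(a)]),p[2]]
    print(t,np.round(Rm.inv().apply(q-p)[:2]/10,2),end="; ")
E
python3 rot.py -9 -14 -19 -24 -29 -34 -39 -44 -49 -54 -59 -64
python3 - <<'E'
from h import *
a=[]
for n,x,y in(("side",290,90),("top",310,110)):
  im=imaging.snapshot(n)[:,:,::-1].copy();cv2.imwrite(f"pics/{n}17.png",im)
  a.append(cv2.resize(im[y:y+150,x:x+140],None,fx=2.8,fy=3,interpolation=2))
cv2.imwrite("pics/p17.png",np.hstack(a))
E
```

```text
time: 15.35
tool_pos: [680.8, -63.6, 39.3]
tcp_rot: [-179.4, -0.5, -43.6]
ft_force: [22.4, -1.6, -9.1]
finger_gap: 13.1
[680.76014372 -63.59158787  39.32334523] [22.41482302 -1.60589384 -9.07602047] 13.083517827678005
rad 105.15390949925967 ang -4.959975356046648
-9.0 [0.02 0.89]; -14.0 [0.48 1.63]; -19.0 [0.88 2.4 ]; -24.0 [1.2  3.21]; -29.0 [1.46 4.05]; -34.0 [1.64 4.9 ]; -39.0 [1.75 5.77]; -44.0 [1.78 6.64]; -49.0 [1.74 7.51]; -54.0 [1.62 8.37]; -59.0 [1.42 9.22]; -64.0 [ 1.15 10.05];
```

View pics/p17.png

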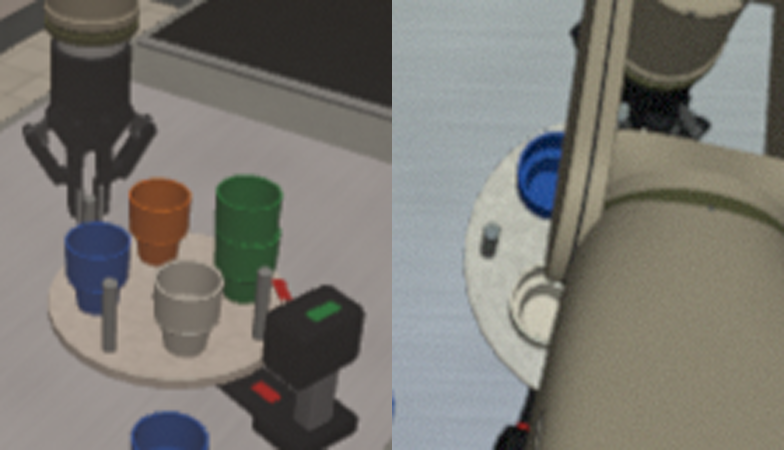

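```bash
python3 -m creep '0 0 0 0 0 0 2.6;0 0 0 0 0 0 2.6;0 0 0 0 0 0 2.6'; python3 rot.py -9; python3 - <<'E'
from h import *
a=[]
for n,x,y in(("side",290,90),):
  im=imaging.snapshot(n)[:,:,::-1].copy();cv2.imwrite(f"pics/{n}18.png",im)
  a.append(cv2.resize(im[y:y+100,x:x+130],None,fx=6,fy=6,interpolation=2))
cv2.imwrite("pics/p18.png",np.hstack(a))
E
```

```text
time: 15.75
tool_pos: [680.4, -63.9, 38.9]
tcp_rot: [-179.4, -0.4, -43.6]
ft_force: [0.3, -0.3, 0.4]
finger_gap: 26.0
[680.40107141 -63.94733771  38.93970784] [ 0.34469841 -0.32418087  0.35184533] 26.039896208512392
rad 104.827648556478 ang -5.17065883003857
-9.0 [0.02 0.84];
```

View pics/p18.png

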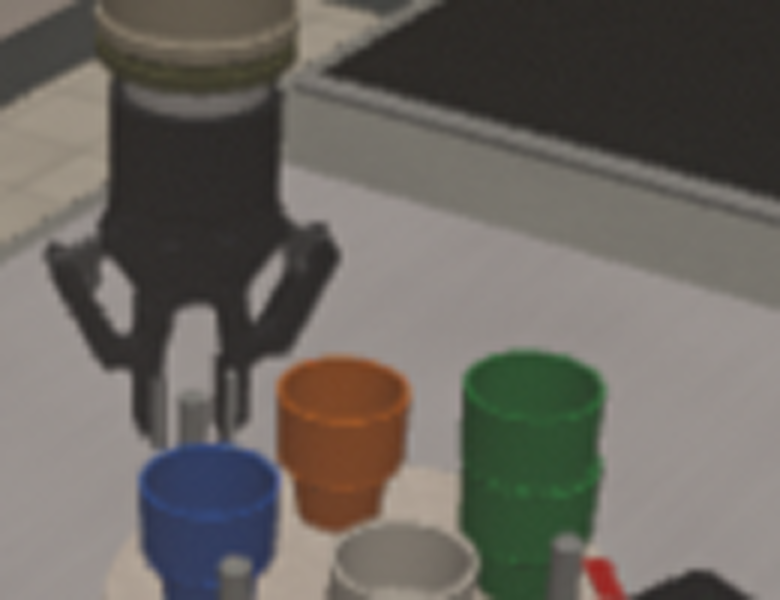

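```bash
python3 - <<'E'
from h import *
# peg top centre guesses side18; crop origin (290,90) x6
for nm,u,v in(("peg1",193,398),("peg2",236,565),("peg0?",568,545)):
    print(nm,plane("side",290+u/6-.4,90+v/6-.4,98))
# rims
for nm,u,v in(("orange",344,389),("blue",210,477),):
    print(nm,plane("side",290+u/6-.4,90+v/6-.4,96))
print("greentop",plane("side",290+534/6-.4,90+387/6-.4,134))
im=cv2.imread("pics/top17.png")
q=rect(im,98,420,700,-60,80,2.6);cv2.imwrite("pics/q17.png",q)
E
```

```text
peg1 [674.69867445 -60.32085837  98.        ]
peg2 [580.74157104  43.16214399  98.        ]
peg0? [475.43293013 -50.1641012   98.        ]
orange [ 624.48374302 -110.588233     96.        ]
blue [630.92590686 -10.62547453  96.        ]
greentop [ 523.60640652 -102.24269782  134.        ]
```

View pics/q17.png

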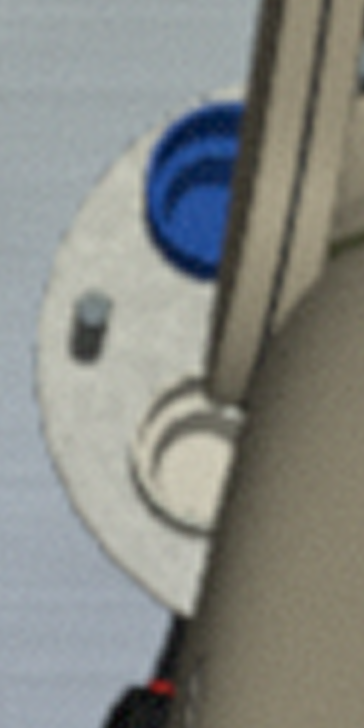

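```bash
python3 - <<'E'
from h import *
s=r.sense();p=s["tool_pos"];print(p,s["joint_pos"].round(2))
Y=np.array([np.sin(np.radians(-43.6)),-np.cos(np.radians(-43.6)),0])
for nm,c in(("rep",p),("peg",np.array([674.7,-60.3,p[2]]))):
  for dz in(0,31):
    print(nm,dz,[((proj("side",c+[0,0,dz]+sg*Y*16)-[290,90]+.4)*6).round(0) for sg in(-1,1)])
im=cv2.imread("pics/top17.png");cv2.imwrite("pics/t17.png",cv2.resize(im[110:190,480:580],None,fx=6,fy=6))
E
```

```text
[680.30957207 -63.79695429  38.9124606 ] [ -9.81  26.07  80.11   0.28  73.15 123.66]
rep 0 [array([154., 504.]), array([220., 497.])]
rep 31 [array([153., 447.]), array([221., 441.])]
peg 0 [array([159., 511.]), array([226., 504.])]
peg 31 [array([159., 454.]), array([226., 447.])]
```

```bash
python3 -m creep '-0.4 0 0 0 0 0 2.4;-0.7 0 0 0 0 0 2.4;-0.7 0 0 0 0 0 2.4';  python3 rot.py -4 -9 -14 -19 -24 -29 -34 -39 -44 -49 -54 -59 -64 -69
```

```text
time: 16.1
tool_pos: [674.7, -58.5, 38.7]
tcp_rot: [-179.4, -0.4, -43.5]
ft_force: [-0.0, 1.0, 0.5]
finger_gap: 23.8
[674.67397456 -58.5020028   38.70041571] [-0.04850116  0.98939419  0.47810684] 23.77946608969499
rad 98.7550974994573 ang -2.322519874282438
-4.0 [0.28 0.14]; -9.0 [0.81 0.84]; -14.0 [1.27 1.58]; -19.0 [1.67 2.35]; -24.0 [2.   3.16]; -29.0 [2.25 4.  ]; -34.0 [2.43 4.85]; -39.0 [2.54 5.72]; -44.0 [2.57 6.59]; -49.0 [2.53 7.46]; -54.0 [2.4  8.32]; -59.0 [2.21 9.17]; -64.0 [ 1.94 10.  ]; -69.0 [ 1.6  10.81];
```

```bash
python3 -m creep '0.3 0.15 0 0 0 0 2.4;0.8 0.8 0 0 0 0 2.4;1.3 1.6 0 0 0 0 2.4;1.7 2.35 0 0 0 0 2.4;2 3.15 0 0 0 0 2.4;2.25 4 0 0 0 0 2.4;2.4 4.85 0 0 0 0 2.4;2.5 5.7 0 0 0 0 2.4;2.55 6.6 0 0 0 0 2.4;2.5 7.2 0 0 0 0 2.4;2.5 7.5 0 0 0 0 2.4;2.5 7.5 0 0 0 0 2.4';  python3 rot.py -49 -54 -59 -64 -69;python3 - <<'E'
from h import *
a=[]
for n,x,y in(("side",290,90),("top",310,110)):
  im=imaging.snapshot(n)[:,:,::-1].copy();cv2.imwrite(f"pics/{n}19.png",im)
  a.append(cv2.resize(im[y:y+150,x:x+140],None,fx=2.8,fy=3,interpolation=2))
cv2.imwrite("pics/p19.png",np.hstack(a))
E
```

```text
time: 17.3
tool_pos: [640.6, -130.3, 38.0]
tcp_rot: [-179.4, -0.4, -43.6]
ft_force: [-0.6, 0.1, -0.3]
finger_gap: 23.9
[ 640.62585741 -130.3192731    38.0007118 ] [-0.59951345  0.13768233 -0.29043074] 23.850125182650398
rad 99.62461352468708 ang -49.55681661359164
-49.0 [ 0.05 -0.09]; -54.0 [-0.07  0.77]; -59.0 [-0.27  1.62]; -64.0 [-0.54  2.45]; -69.0 [-0.88  3.25];
```

View pics/p19.png

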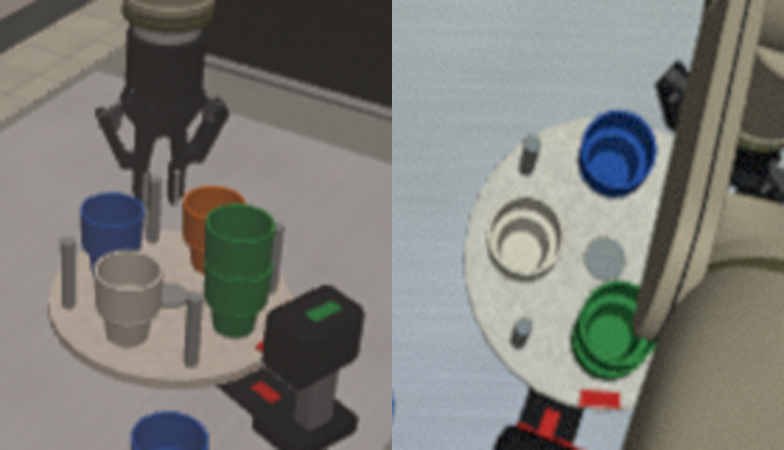

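```bash
cat > tag.py <<'E'
import sys
from h import *
im=cv2.imread(sys.argv[1]);h=cv2.cvtColor(im,cv2.COLOR_BGR2HSV)
m=cv2.inRange(h,(0,140,70),(6,255,255))|cv2.inRange(h,(174,140,70),(180,255,255))
A=np.array([576,-54.5])
for c in cv2.findContours(m[200:300,320:450],0,2)[0]:
    if cv2.contourArea(c)<8: continue
    c=c+[320,200];M=cv2.moments(c);u,v=M["m10"]/M["m00"],M["m01"]/M["m00"]
    p=plane("top",u,v,28);d=p[:2]-A
    print("red",(round(u,1),round(v,1)),cv2.contourArea(c),p.round(1),"rad",np.hypot(*d).round(1),"ang",np.degrees(np.arctan2(d[1],d[0])).round(1))
E
python3 tag.py pics/top19.png; python3 tag.py pics/top0.png
```

```text
red (365.3, 251.7) 63.0 [443.8  -8.   28. ] rad 140.2 ang 160.6
red (383.8, 242.6) 43.5 [466.2 -51.4  28. ] rad 109.9 ang 178.4
red (365.0, 251.6) 62.0 [444.   -7.5  28. ] rad 140.2 ang 160.4
```

```bash
python3 -m creep '0 0.4 0 0 0 0 2.4;-0.1 0.8 0 0 0 0 2.4;-0.25 1.6 0 0 0 0 2.4;-0.4 2.1 0 0 0 0 2.4;-0.5 2.45 0 0 0 0 2.4;-0.55 2.5 0 0 0 0 2.4;-0.55 2.5 0 0 0 0 2.4;-0.55 2.5 0 0 0 0 2.4'; python3 rot.py -64.3; python3 -m creep '0 0 0 0 0 0 1.6;0 0 0 0 0 0 1;0 0 0 0 0 0 1;0 0 0 0 0 0 1;0 0 0 0 0 0 1' 20;  python3 rot.py -64.3;python3 - <<'E'
from h import *
a=[]
for n,x,y in(("side",290,90),("top",310,110)):
  im=imaging.snapshot(n)[:,:,::-1].copy();cv2.imwrite(f"pics/{n}20.png",im)
  a.append(cv2.resize(im[y:y+150,x:x+140],None,fx=2.8,fy=3,interpolation=2))
cv2.imwrite("pics/p20.png",np.hstack(a))
im=cv2.imread("pics/top20.png");cv2.imwrite("pics/z20.png",rect(im,28,380,560,-120,40,4))
E
python3 tag.py pics/top20.png
```

```text
time: 18.2
tool_pos: [619.9, -144.2, 37.8]
tcp_rot: [-179.4, -0.4, -43.5]
ft_force: [0.1, 0.0, 0.0]
finger_gap: 24.4
[ 619.89400053 -144.1759285    37.80314158] [0.07628566 0.02089301 0.03934506] 24.36408157871473
rad 99.84215259098299 ang -63.91947156980292
-64.3 [-0.01  0.07]; time: 18.7
tool_pos: [620.1, -144.1, 37.9]
tcp_rot: [-179.4, -0.4, -43.5]
ft_force: [0.4, 1.5, 1.6]
finger_gap: 12.9
[ 620.06026705 -144.10360565   37.92023603] [0.38837602 1.47351842 1.64931162] 12.870593800580902
rad 99.85045457023308 ang -63.81553488902951
-64.3 [-0.02  0.08]; red (365.3, 251.7) 63.0 [443.8  -8.   28. ] rad 140.2 ang 160.6
red (370.5, 239.8) 48.5 [471.9 -20.2  28. ] rad 109.6 ang 161.8
```

View pics/p20.png

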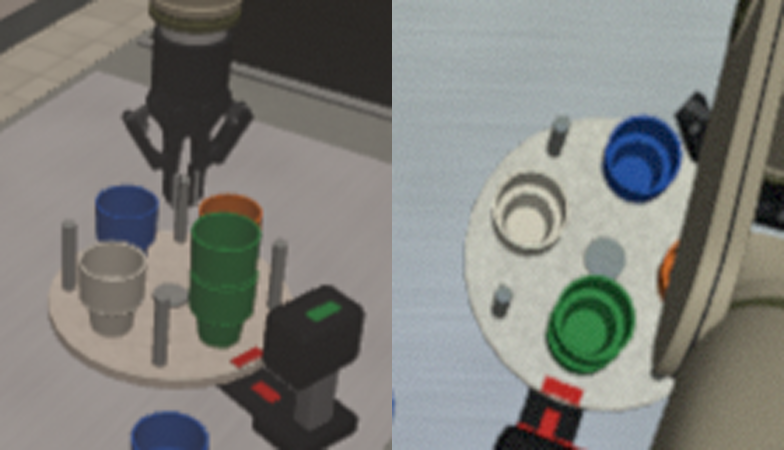

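View pics/z20.png

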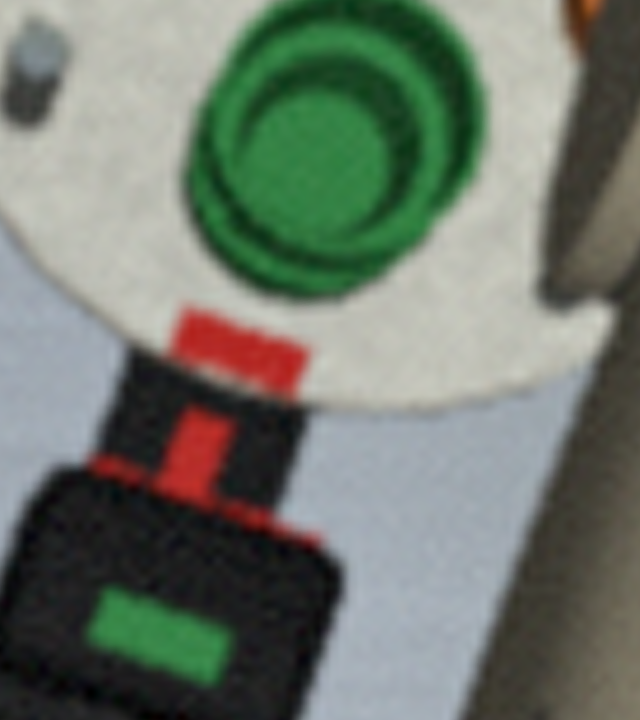

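```bash
python3 -m creep '0 0.05 0 0 0 0 1;0 0.1 0 0 0 0 1;0 0.1 0 0 0 0 1;0 0.1 0 0 0 0 1;0 0.1 0 0 0 0 1;0 0.1 0 0 0 0 1' 30; python3 - <<'E'
from h import *
for n in("top","side"):
  im=imaging.snapshot(n)[:,:,::-1].copy();cv2.imwrite(f"pics/{n}21.png",im)
s=r.sense();print(s["tool_pos"],s["ft_force"],s["finger_gap"],s["qd"].round(2))
E
python3 tag.py pics/top21.png
```

```text
time: 19.4
tool_pos: [619.3, -144.5, 37.9]
tcp_rot: [-179.4, -0.4, -43.5]
ft_force: [-1.3, 4.7, 3.1]
finger_gap: 12.9
[ 619.320211   -144.51051382   37.97717618] [-1.41031509  4.93605044  3.35574153] 12.843809379940096 [-0.07  0.03  0.05  0.01  0.04 -0.02]
red (365.3, 251.7) 63.0 [443.8  -8.   28. ] rad 140.2 ang 160.6
red (370.0, 239.7) 48.5 [472.2 -19.   28. ] rad 109.7 ang 161.1
```

View pics/side21.png

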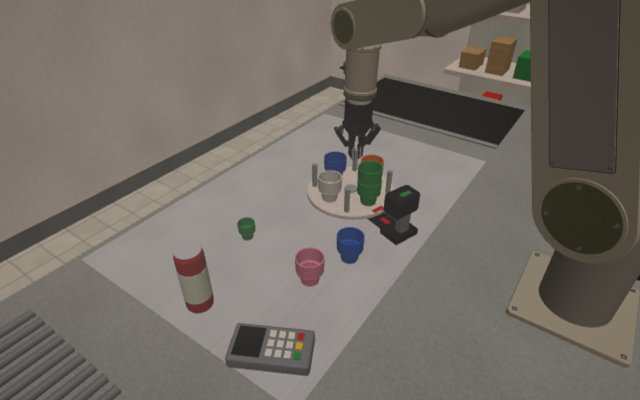

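The tag is at 161.1°, against 160.6° for the scanner. The stack is upright, the gripper is holding the peg, and the blue tumbler, can and terminal haven't moved. Handing in.

```bash
python3 -c "
from bench import r
print(r.hand_in())"
```

```text
the job is handed in; nothing more can be done
None
```

I nested the loose green tumbler in the fixed green one, seated it until about 5 N of contact showed, and let go. I then turned the carousel about 110° clockwise by peg1, gripped peg1 at 30 N and handed in at about 19.5 s without letting go.

**Final checks:**
- **Facing the scanner:** the top camera put the red tag at 161.1° about the carousel axis. The scanner measured 160.6° by its red strip and up to about 161° by its display. That is about 1 mm at the tag, against the 12 mm allowed.
- **Stack:** it stands upright and looks fully seated in the side view. I did not measure its tilt or the offset between the two axes.
- **Hold:** the gripper read 12.9 mm on the 14 mm peg, and the arm was at rest.
- **Other objects:** the loose blue tumbler, spray can and card terminal stand where they were in the last side picture, judged by eye.

**What disagreed:**
- **Fingertip height:** in the pictures the fingertips sat about 30–45 mm higher than the reported tool position. I set the heights from the images and from contact instead.
- **Peg slip:** halfway through the turn, the reported tool position was about 7 mm from where the camera saw the peg, with 22 N on the wrist. I opened the fingers, recentred, pushed the peg loosely and gripped it again at the end.
- **Tag radius:** the tag measured about 110 mm from the axis instead of 105 mm. I did not find the cause; it has little effect on the angle.

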